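Brush out the fluid sample cell and hold it in the inspection beam

TASK

Brush out the open glass sample cell that stands in the two-pocket block: take the long brush from its stand, run it down to the cell's floor and up again past the middle of the cell, twice over, and hang the brush back upright in its stand by its collar. Then grip the cell by its two frosted sides only, never touching its clear windows with the fingers, lift it out and hold it upright in the beam between the lamp and the screen, the beam passing square through the middle of both windows. The job finishes while you are still holding the cell there, still and by nothing but the gripper; leave everything else where it stands.

Things in the scene. Friction and masses are not known exactly. Their poses are not given: they have to be found in the camera images.
- block: grey plastic block, 200 x 84 x 30 mm, fixed; origin at the centre of its underside, z up, x along its length. Two equal pockets at x = +50 and -50 mm, y = 0, each 42.5 mm (x) by 32.5 mm (y), 22 mm deep, floor 8 mm above the table. One holds the glass cell, the other the jar; which is which varies.
- cell: open-topped glass cell, about 90 g, 40 (x) x 30 (y) x 85 mm high; walls and floor 3 mm, so 34 x 24 mm inside. Origin: centre of its underside, z up. Its +y and -y sides are frosted, milky white, 40 mm wide, 30 mm apart outside: grip these. Its +x and -x sides are clear windows. It stands in a pocket of the block, on the pocket's floor, 1.2 mm of play each way, its axes along the block's.
- window_a: the cell's clear glass window on its +x side, 24 mm wide (between the frosted sides), 85 mm high, its outer face 20 mm from the cell's middle; origin at the centre of its lower edge; part of the cell. Not to be touched by the fingers.
- window_b: the same on the cell's -x side.
- cell_mid (a point): the middle of the cell, 42.5 mm above its underside; this point is to sit on the beam.
- jar: capped round amber glass sample jar, 28 mm diameter, 82 mm high, loose in the block's other pocket; origin at the centre of its underside. Bystander, stays there.
- stand: steel brush stand fixed to the table: foot 110 x 90 mm, a level plate 80 x 70 mm on two short posts, its top 112 mm above the table and the highest part, with a round hole of 24 mm diameter right through it at the origin's x, y. Origin on the table under the hole.
- stand_hole (a point): centre of the hole, at the top face of the stand's plate.
- brush: bottle brush, 192 mm long, 60 g, upright, bristles down; origin at its lowest tip, z to the handle's end. White bristles 0 to 62 mm (14 mm stiff diameter, 18 mm over the tufts), wire to 88, tapered wooden plug of 18 mm diameter to 100, collar of 36 mm diameter to 106, round handle of 19 mm diameter to 192 mm. It hangs by its collar on the stand's plate, plug in the hole with 3 mm of play each way.
- brush_collar (a point): point on the brush's axis at the underside of the collar, 100 mm above the tip.
- viewer: inspection light: aluminium bar 300 x 80 x 18 mm, fixed, a black round lamp (51 mm diameter, bright lens) on a post at its -x end, a white screen (88 mm square) on a post at its +x end, both centred 150 mm above the table; top at 194 mm. Origin: centre of the bar's underside, z up. The level beam runs along +x from the lens (x = -75 mm) to the screen (x = +114 mm).
- beam_mid (a point): point on the beam's axis midway between lens and screen: viewer x = +18 mm, y = 0, 150 mm above the table; its x axis runs along the beam.
- socket: black steel deep wheel-nut socket, 30 mm diameter, 78 mm high, standing on the table; origin at the centre of its underside. Bystander.
- gauge: round tyre pressure gauge lying face up, 65 mm diameter, 27 mm high, with a 64 mm brass and steel stem to its +x; origin at the centre of its underside. Bystander.
- mug: open steel cup, 76 mm diameter, 85 mm high; origin at the centre of its underside. Bystander.
- oil: grey plastic bottle, 68 mm diameter, 190 mm high; origin at the centre of its underside. Bystander.
- spanner: steel spanner, 170 mm long, lying flat. Bystander.
- nut_a: steel wheel nut, 31 mm wide, 32 mm high. Bystander.
- nut_b: a second such wheel nut. Bystander.
Things that resemble listed ones, but are neither listed nor needed, are in the scene too. There is more than one size of the brush; the job needs the larger. Leave any blue look-alike of the cell alone.

How it is judged (in metres and radians):
On the way, in this order (a step that is already met when the one before it is completed fails the run):
1. the brush reaches down to the floor of the cell (z of brush in the frame of cell between 0 and 0.018 m and horizontal distance between brush and cell below 0.017 m), for 0.05 s.
2. the brush is drawn up past the middle of the cell (z of brush in the frame of cell above 0.043 m), for 0.05 s.
3. the brush goes down to the floor of the cell a second time (all of step 1), for 0.05 s.
4. the brush is drawn up past the middle a second time (z of brush in the frame of cell above 0.043 m), for 0.05 s.
5. the brush hangs upright in its stand by its collar and is let go (distance between brush_collar and stand_hole below 0.008 m and angle between brush's own z axis and vertical below 0.12 rad and contact force between the fingers and brush below 0.05 N), for 0.2 s.
At the end, for the whole second after the job is handed in: Only the fingers hold the still cell by its frosted sides, windows untouched: its middle within 7 mm sideways, 14 mm in height and 60 mm along the beam of the beam's midpoint, square within 0.17 rad, upright within 0.15 rad. Brush hangs in its stand (8 mm, 0.12 rad), jar within 25 mm (y of cell_mid in the frame of beam_mid between -0.007 and 0.007 m and z of cell_mid in the frame of beam_mid between -0.014 and 0.014 m and x of cell_mid in the frame of beam_mid between -0.06 and 0.06 m and angle between the x axis of cell and the x axis of viewer, either way round below 0.17 rad and angle between cell's own z axis and vertical below 0.15 rad and height (world z) of cell above 0.08 m and contact force between the fingers and cell above 1 N and contact force between cell and viewer below 0.05 N and contact force between the fingers and window_a below 0.2 N and contact force between the fingers and window_b below 0.2 N and linear speed of cell below 0.02 m/s and distance between brush_collar and stand_hole below 0.008 m and angle between brush's own z axis and vertical below 0.12 rad and distance of jar from where it was at the start of the episode below 0.025 m); the arm keeps its last pose, push and grip.
It fails at once if the fingers touch a clear window of the cell (contact force between the fingers and window_a above 0.3 N or contact force between the fingers and window_b above 0.3 N).
It fails at once if the glass cell is tipped over (angle between cell's own z axis and vertical above 0.6 rad).
It fails at once if a bystander is moved by more than 25 mm (distance of any of jar, socket, gauge, mug, oil, spanner, nut_a, nut_b from where it was at the start of the episode above 0.025 m).
It also fails if it takes over 61 s, if anything falls off the work surface, if the arm or the gripper's body presses on something with over 40 N, if the wrist force passes 120 N, or if a joint passes its speed limit or range.

ROBOT

A 6-joint arm with a two-finger parallel gripper is mounted at the origin on the work surface. World frame = base frame: x ahead of the robot, y to its left, z up, the work surface at z = 0. Lengths are in mm, angles in rad, forces in N, time in s.
With the tool pointing down it reaches from about 400 to 925 mm from the base axis. Payload 12.5 kg.
Tool frame: the origin (TCP) lies at the very end of the fingers, on their centre line; the grasp point (between the pads) lies env.hold_point_z behind it (env.hold_point_z is the distance from the TCP to the grasp point, in mm); y points along the fingers, z is the direction in which the jaws open and shut, and the axes are right-handed (so a half turn about y gives the same grasp; the last joint's range is limited). The gripper opens to 95 mm and grips with 3 to 60 N. Pads are 20 mm wide; open, the fingers measure 119 mm over their backs; the gripper's body (75 mm by 180 mm) begins 59 mm behind the grasp point.
Start: joints at [1.226, 0.491, 1.559, -0, 1.092, -0.106], TCP at [147.817, 607.286, 214.661] pointing down, gripper open.
Joint ranges: [-3.1, 3.1], [-0.84, 2.19], [0.05, 2.79], [-1.13, 4.28], [0.06, 2.93], [-2.69, 2.69]. Speed limits (rad/s): [2.22, 2.22, 2.79, 3.14, 3.14, 3.14].

INTERFACE

Orientations are given as [roll, pitch, yaw] about the fixed x, y, z axes, in that order (R = Rz(yaw) Ry(pitch) Rx(roll)).
In Python, from cell import env gives the robot as it stands.
- The arm moves only by the shell command python3 -m inch 'ROWS'. ROWS is JSON, one flat list of numbers, 7 for each row, row after row: the shift along the tool's x, y, z in m, then the turn, a rotation vector about the tool's x, y, z in degrees, then the closure, from -1 (fully open) to 1 (shut). In form: [tx, ty, tz, ax, ay, az, hand, tx, ty, tz, ax, ay, az, hand, ...]. A call has 1 to 10 rows; each row shifts and turns the commanded pose from where the row before left it, along the tool's axes as they then stand; what a row does not reach is not made up. A row lasts 1/10 s, in which the tool goes at most 50 mm and 8.59 degrees, less where a joint would pass 70% of its speed; a pose out of reach is approached as far as the arm can. A call is refused whole if a number of a shift passes 0.05 or a number of a turn 8.59, either way. A call with a gripper value outside its range is refused whole. The fingers move at their own pace and stop on an object; the grip force is fixed at half the most. Time passes only in rows, so rows that do not move let the fingers close. It gives the time, the measured TCP pose, the force and the opening at its end, in the units of the state.
- env.state(): the state, without advancing time (a new reading comes with each control period).
- env.read_camera(name): name is "side" or "top"; returns a dict with "pixels" (420x560x3 uint8, blue, green, red), "depth" (420x560 float32, mm along the optical axis (not along the pixel's ray), 0 where there is no reading), "mtx" (3x3 intrinsics, pixels), "k1" (the pictures are not rectified: a ray, as slopes to the right and down, at radius r is drawn at 1 + k1 r^2 times it, then the intrinsics apply), "R" (3x3) and "t" (3): a world point X has camera coordinates R X + t. Camera axes: x right, y down, z forward; pixel columns grow to the right and rows downward; lengths in mm; the calibration is good to about 2 mm. A picture is of the moment at which its call begins.
- env.job_done(): hands the job in, once; it reports no verdict.
The state is a dict: "t": time; "joints": joint angles; "qvel": joint speeds; "tau": joint torques, N m; "eef_pos": TCP position; "tcp_rot": TCP orientation; "ft_force": force on the tool from outside, world axes, zero at the start; "moment": the same for the moment, N m; "opening": opening from 0.0 (shut) to 1.0 (fully open).
Only numpy, scipy, OpenCV 4.12 (cv2) and the standard library are available. Lean on these libraries where they do the work, as an engineer would, in place of code of your own. Each camera call takes 0.05 s, during which the arm holds its last target.

## Working session

There is one attempt and no reset: what is moved stays moved. The work goes in short steps, Python scripts to look and compute and a shell command to move; the robot and the scene stay as the last step left them, time stands still between calls to the robot, and variables do not carry over. Pictures are saved under pics/ and viewed, and the job is handed in when it is done.

```bash
ls; mkdir -p pics
python3 - <<'E'
from cell import env
import cv2,numpy as np,pickle
print(env.state(), env.hold_point_z)
for n in ("side","top"):
    d=env.read_camera(n); pickle.dump(d,open(f"{n}0.pkl","wb"))
    cv2.imwrite(f"pics/{n}0.png",d["pixels"]); print(n,d["mtx"],d["k1"],d["R"],d["t"])
E
```

```text
pics
{'t': 0.0, 'joints': array([ 1.22639323e+00,  4.91571382e-01,  1.55947239e+00, -2.34233886e-05,
        1.09169239e+00, -1.05599214e-01]), 'qvel': array([ 7.58591132e-04,  4.08201802e-05, -2.62495444e-03,  2.23064585e-03,
        4.60183534e-04, -1.14851813e-03]), 'tau': array([ 1.23300939e-03, -6.12646580e+01, -2.58198649e+01,  6.93243043e-02,
        4.80304565e-02, -1.07250135e-04]), 'eef_pos': array([147.73468608, 607.02742777, 214.04650493]), 'tcp_rot': array([-1.57193565e+00,  9.98711794e-05, -2.38793127e-01]), 'ft_force': array([-0.5253435 , -0.04419234,  0.41152623]), 'moment': array([ 0.00276784, -0.06391694, -0.03068991]), 'opening': 1.0030971570253848} 18.8
side [[497.53722751   0.         270.35312742]
 [  0.         497.53722751 210.18030846]
 [  0.           0.           1.        ]] -0.13131299996327306 [[ 0.91601788 -0.4009295   0.01291418]
 [-0.22533216 -0.5409254  -0.81032409]
 [ 0.33186844  0.73936137 -0.58583965]] [-507.92556206  252.76467901  913.6379338 ]
top [[402.03123145   0.         274.32873809]
 [  0.         402.03123145 204.67070084]
 [  0.           0.           1.        ]] -0.028548197358474515 [[-0.00736656 -0.99992533  0.00975069]
 [-0.99557271  0.00642005 -0.09377502]
 [ 0.09370542 -0.01039832 -0.99554566]] [ 47.61014633 595.52775393 959.70514787]
```

View pics/side0.png

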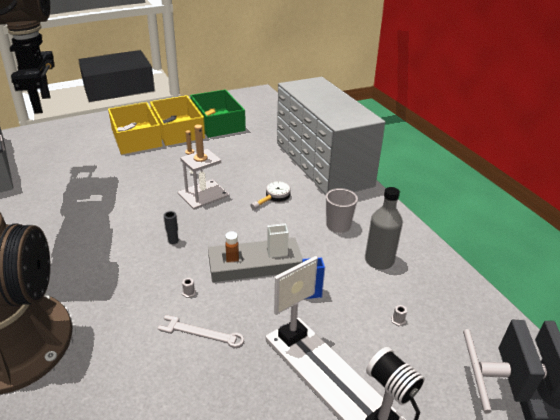

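View pics/top0.png

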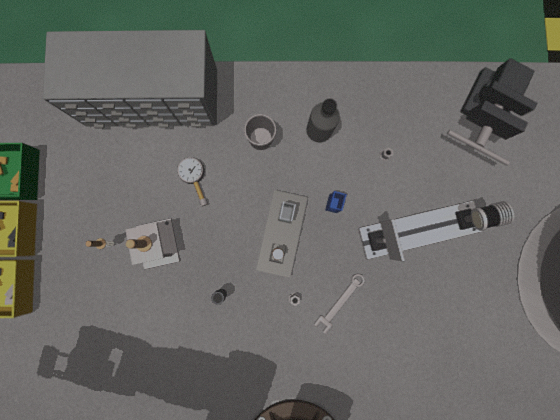

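The side view shows the brush stand at (203,175) with two brush handles near it, at (189,140) and (199,140). The block is at (255,258) with the jar at (232,247) and the cell at (278,241). There is a blue look-alike at (313,278), and the viewer runs from its screen at (296,286) to its lamp at (396,375). In the top view the brushes are at (95,243) and (138,243), the cell at (288,210), the jar at (278,254), the blue cell at (336,202), and the viewer runs from (372,240) to (490,215).

Next, close crops.

```bash
cat > h.py <<'E'
import numpy as np,cv2,pickle
def load(n,i=0): return pickle.load(open(f"{n}{i}.pkl","rb"))
def norm(d,uv):
    uv=np.atleast_2d(np.asarray(uv,float)); m=d["mtx"]
    dc=np.array([d["k1"],0,0,0,0.])
    return cv2.undistortPoints(uv.reshape(-1,1,2),m,dc).reshape(-1,2)
def ray(d,uv):
    n=norm(d,uv); c=-d["R"].T@d["t"]; v=np.c_[n,np.ones(len(n))]@d["R"]
    return c,v
def plane(d,uv,z):
    c,v=ray(d,uv); s=(z-c[2])/v[:,2]; return c+s[:,None]*v
def two(d1,p1,d2,p2):
    c1,v1=ray(d1,p1);c2,v2=ray(d2,p2);v1,v2=v1[0],v2[0]
    s=np.linalg.lstsq(np.c_[v1,-v2],c2-c1,rcond=None)[0]
    a=c1+s[0]*v1;b=c2+s[1]*v2
    return (a+b)/2,np.linalg.norm(a-b)
def proj(d,X):
    X=np.atleast_2d(X).astype(float)
    return cv2.projectPoints(X,cv2.Rodrigues(d["R"])[0],np.asarray(d["t"],float),d["mtx"],np.array([d["k1"],0,0,0,0.]))[0].reshape(-1,2)
def cloud(d):
    h,w=d["depth"].shape; v,u=np.mgrid[:h,:w]
    n=norm(d,np.c_[u.ravel(),v.ravel()]); z=d["depth"].ravel().astype(float)
    P=(np.c_[n*z[:,None],z]-d["t"])@d["R"]
    P[z==0]=np.nan
    return P.reshape(h,w,3)
def crop(d,x0,y0,x1,y1,f,name):
    cv2.imwrite("pics/"+name,cv2.resize(d["pixels"][y0:y1,x0:x1],None,fx=f,fy=f,interpolation=cv2.INTER_CUBIC))
E
python3 - <<'E'
from h import *
s=load("side");t=load("top")
a=cv2.resize(s["pixels"][115:215,165:245],None,fx=5,fy=5,interpolation=2)
b=cv2.resize(t["pixels"][205:280,80:190],None,fx=4,fy=4,interpolation=2)
c=np.zeros((600,800,3),np.uint8);c[:500,:360]=a[:500,:360];c[:300,360:800]=b
cv2.imwrite("pics/brush0.png",c)
a=cv2.resize(s["pixels"][215:305,200:340],None,fx=4,fy=4,interpolation=2)
b=cv2.resize(t["pixels"][185:280,255:315],None,fx=4,fy=4,interpolation=2)
c=np.zeros((600,800,3),np.uint8);c[:360,:560]=a;c[:380,560:800]=b
cv2.imwrite("pics/block0.png",c)
E
```

```text
(no output)
```

View pics/brush0.png

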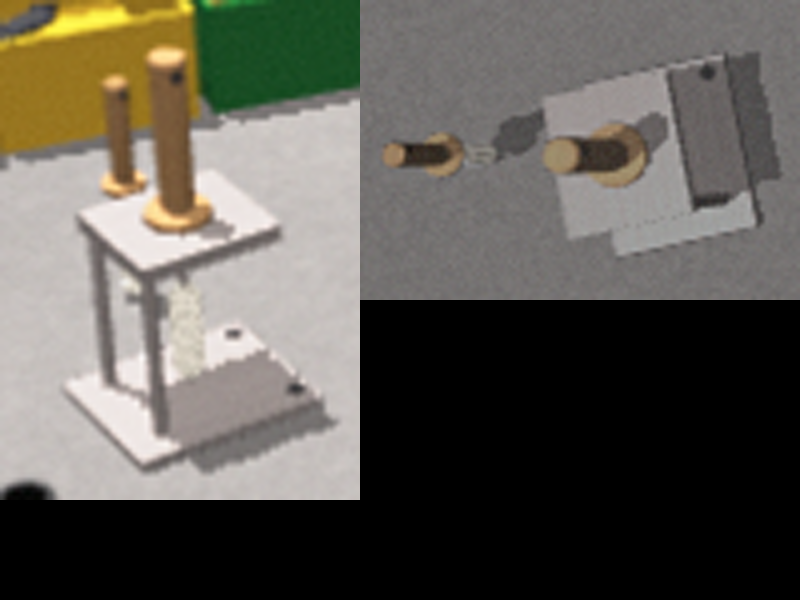

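View pics/block0.png

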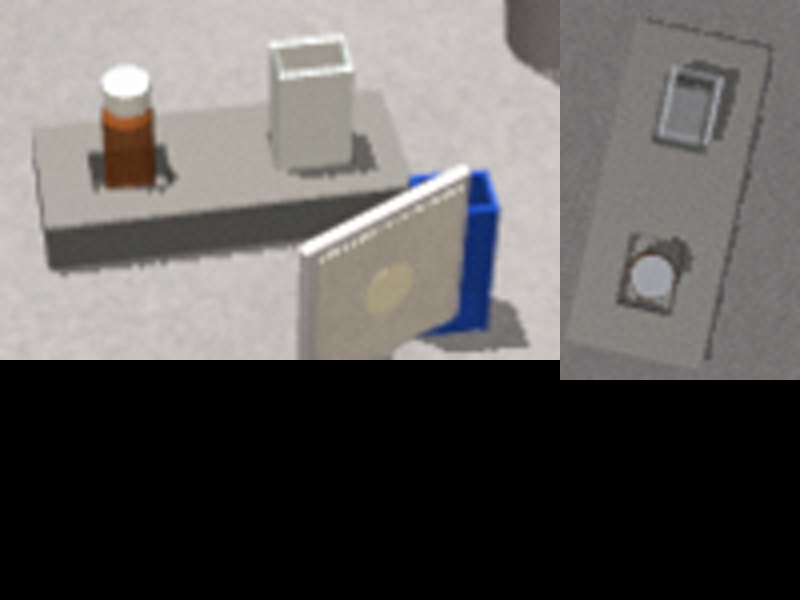

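Crop: the larger brush (collar in the plate) is at side (199,140) / top (138,243). The smaller is at side (189,150) / top (95,243). The clear-windowed milky cell is top (288,210) / side (278,241), and the jar is the other one in the block. Candidates:
- **Brush:** (138,243) large and (95,243) small in the top view. I choose the larger.
- **Cell:** (288,210) milky and (336,202) blue. I choose the milky one.

Now the positions.

Run:
```python
from h import *
np.set_printoptions(precision=1,suppress=True)
s=load("side");t=load("top")
for n,d in(("s",s),("t",t)): 
    C=cloud(d); print(n,np.isfinite(C[...,0]).mean(), -d["R"].T@d["t"])
Ct=cloud(t);Cs=cloud(s)
for nm,uv in dict(handletop=(131,243),collar=(147,243),plate=(155,232),small_top=(89.5,243.5),smallcollar=(113,243),table=(220,250),block=(270,240),jar=(278,254),screen=(394,238),lens=(488,215)).items(): print(nm,Ct[uv[1],int(uv[0])])
for nm,uv in dict(handletop=(198,127),collar=(203,158),plate=(190,160),small=(188,131),table=(240,210),block=(255,250),cellrim=(278,228),jar=(232,236),screen=(290,290)).items(): print(nm,Cs[uv[1],uv[0]])
print("brush top",two(t,(130.5,243.5),s,(198.4,126.3)))
print("collar ctr", plane(t,(144.2,243.6),118), plane(t,(130.5,243.5),198))
print("collar side",plane(s,(165+178/5,115+213/5),115))
print("small",two(t,(80+34/4,243.5),s,(165+117/5,115+80/5)), plane(t,(80+(443-360)/4,243.7),60))
```

```text
s 0.9959821428571428 [ 219.  -742.4  746.6]
t 0.9959906462585034 [ 503.3   53.8 1010.8]
handletop [504.2 332.7 203.2]
collar [504.  324.9 123.5]
plate [528.5 311.6 109.9]Traceback (most recent call last):
  File "<stdin>", line 7, in <module>
IndexError: only integers, slices (`:`), ellipsis (`...`), numpy.newaxis (`None`) and integer or boolean arrays are valid indices
```

Run:
```python
from h import *
np.set_printoptions(precision=1,suppress=True)
s=load("side");t=load("top")
Ct=cloud(t);Cs=cloud(s)
f=lambda C,uv: np.nanmedian(C[uv[1]-1:uv[1]+2,uv[0]-1:uv[0]+2].reshape(-1,3),0)
for nm,uv in dict(small_top=(89,243),smallcollar=(103,243),table=(220,250),block=(270,240),jar=(278,254),screen=(394,238),table2=(340,120)).items(): print(nm,f(Ct,uv))
for nm,uv in dict(handletop=(198,127),collar=(203,158),plate=(190,160),small=(188,131),table=(240,210),block=(255,250),jar=(232,236),screen=(290,290)).items(): print("s",nm,f(Cs,uv))
print("brush top",two(t,(130.5,243.5),s,(198.4,126.3)))
print("collar ctr", plane(t,(144.2,243.6),118), plane(t,(130.5,243.5),204))
print("collar side",plane(s,(165+178/5,115+210/5),118))
print("small",two(t,(80+34/4,243.5),s,(165+117/5,115+80/5)), plane(t,(80+(443-360)/4,243.7),60))
# brown points
for n,d,C,box in(("t",t,Ct,(80,230,165,258)),("s",s,Cs,(178,118,225,170))):
    x0,y0,x1,y1=box
    hsv=cv2.cvtColor(d["pixels"],cv2.COLOR_BGR2HSV)[y0:y1,x0:x1]
    m=(hsv[...,0]<22)&(hsv[...,1]>90)
    P=C[y0:y1,x0:x1][m]
    for r in ((325-60,365),):
        big=P[(P[:,1]<358)&(P[:,1]>295)]
        for z0,z1 in((108,130),(130,160),(160,190),(190,215)):
            q=big[(big[:,2]>z0)&(big[:,2]<z1)]
            print(n,z0,len(q),q.min(0) if len(q) else "",q.max(0) if len(q) else "",)
```

```text
small_top [504.7 447.9 135.9]
smallcollar [504.6 442.3  76.6]
table [485.6 179.6   1.5]
block [509.4  54.7  30.6]
jar [477.2  36.6  91.1]
screen [ 510.5 -201.4  184.2]
table2 [ 816.8 -128.5   -1.2]
s handletop [502.7 330.  201.8]
s collar [508.6 323.5 117.4]
s plate [477.5 335.9 111.2]
s small [506.5 449.8 135.1]
s table [571.  230.   -0.4]
s block [533.3  37.1  28.8]
s jar [479.3  32.7  89.1]
s screen [ 495.3 -212.7  150.8]
brush top (array([504.2, 333.5, 202.4]), np.float64(2.2683147763214633))
collar ctr [[502.8 332.8 118. ]] [[503.2 333.4 204. ]]
collar side [[504.1 329.6 118. ]]
small (array([505.3, 447.8, 136.2]), np.float64(3.5461159105321416)) [[503.  453.7  60. ]]
t 108 50 [488.7 317.6 115. ] [517.4 345.4 123.5]
t 130 4 [495.6 330.  135.9] [512.7 337.  151.6]
t 160 3 [497.9 325.8 162. ] [504.1 328.8 184.8]
t 190 19 [496.2 326.9 192.1] [510.1 336.8 206.6]
s 108 81 [487.9 315.1 113.8] [520.3 344.5 129.8]
s 130 66 [495.1 321.  130.4] [510.5 335.5 159.8]
s 160 79 [494.  321.2 160.1] [512.5 335.8 189.9]
s 190 55 [494.2 323.1 190.1] [511.9 343.  206.3]
```

Run:
```python
from h import *
np.set_printoptions(precision=1,suppress=True)
s=load("side");t=load("top")
Ct=cloud(t);Cs=cloud(s)
def rect(P): return cv2.minAreaRect(np.ascontiguousarray(P[:,:2],dtype=np.float32))
def sel(C,lo,hi):
    m=np.all((C>lo)&(C<hi),-1); return C[m],m
# block via image mask contour -> cast onto z=30
for n,d,C in(("t",t,Ct),("s",s,Cs)):
    P,m=sel(C,(380,-40,24),(640,110,36)); 
    m=cv2.morphologyEx(m.astype(np.uint8),cv2.MORPH_CLOSE,np.ones((3,3)))
    c=max(cv2.findContours(m,0,1)[0],key=cv2.contourArea)
    W=plane(d,c.reshape(-1,2),30.); print(n,"block",rect(W), cv2.boundingRect(c))
    P,m=sel(C,(500,-30,45),(640,60,110)); print(n,"cell",len(P),rect(P),P[:,2].max(), np.median(P[:,2]))
    P,m=sel(C,(430,0,45),(500,60,110)); print(n,"jar",len(P),rect(P),np.percentile(P[:,2],90))
    P,m=sel(C,(380,-520,135),(640,-120,210)); print(n,"viewer high",len(P),rect(P))
    P,m=sel(C,(380,-520,10),(640,-120,26));
    m=cv2.morphologyEx(m.astype(np.uint8),cv2.MORPH_CLOSE,np.ones((5,5)))
    c=max(cv2.findContours(m,0,1)[0],key=cv2.contourArea)
    W=plane(d,c.reshape(-1,2),18.); print(n,"bar",rect(W),cv2.boundingRect(c))
    P,m=sel(C,(520,-140,15),(620,-60,130)); print(n,"blue",len(P),P.min(0),P.max(0))
crop(t,350,180,530,280,4,"viewer0.png")
```

```text
t block ((526.7219848632812, 25.978404998779297), (84.01973724365234, 200.06338500976562), 77.04853820800781) (256, 190, 51, 87)
t cell 124 ((575.3862915039062, 14.742656707763672), (30.01362419128418, 40.038700103759766), 76.95697784423828) 96.76011440534731 91.35316869834713
t jar 115 ((477.7648010253906, 37.37944793701172), (25.647029876708984, 25.50936508178711), 89.80156707763672) 91.900327345219
t viewer high 1320 ((530.550537109375, -332.04998779296875), (86.739013671875, 266.0682373046875), 10.36230754852295)
t bar ((543.2283935546875, -362.6930236816406), (80.47294616699219, 209.09486389160156), 12.928655624389648) (395, 200, 87, 51)
t blue 254 [ 576.7 -123.3   15.2] [619.9 -83.7  88.3]
s block ((526.5150146484375, 21.535972595214844), (91.04995727539062, 200.62892150878906), 76.81825256347656) (208, 238, 95, 36)
s cell 513 ((576.370849609375, 13.68216609954834), (35.729827880859375, 40.835533142089844), 76.61068725585938) 94.65923041368174 77.10067736884741
s jar 267 ((478.42999267578125, 35.386680603027344), (28.262874603271484, 27.162870407104492), 22.917726516723633) 89.34603427073074
s viewer high 2995 ((537.34423828125, -335.1961669921875), (90.1700210571289, 270.4779968261719), 12.396260261535645)
s bar ((525.7280883789062, -291.5870361328125), (85.36647033691406, 237.21420288085938), 12.086162567138672) (266, 317, 117, 103)
s blue 266 [ 583.1 -125.    15.8] [619.7 -82.5  85.6]
```

View pics/viewer0.png

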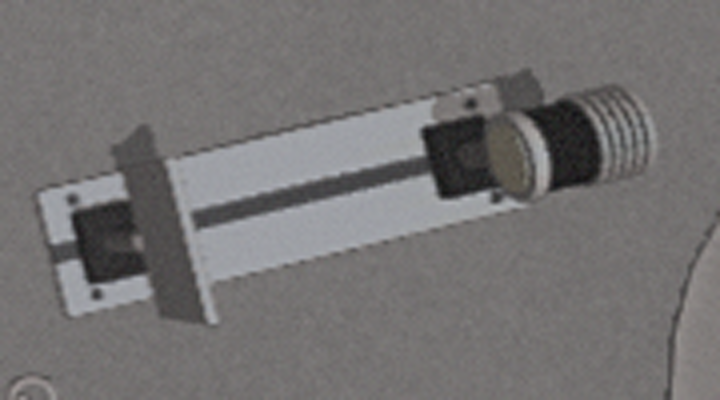

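Crop: the screen plate spans (130,135) to (213,322), the lamp is at (510,155)-(650,130), and the bar groove runs from (195,218) to (428,165). The cell is at (575,14.6) on the block, the axis is -13°, and it agrees with the block's +50 mm pocket. Next, the beam line from three cues.

Run:
```python
from h import *
np.set_printoptions(precision=1,suppress=True)
s=load("side");t=load("top")
Ct=cloud(t);Cs=cloud(s)
px=lambda x,y:(350+x/4,180+y/4)
A=plane(t,[px(38,190),px(72,317)],18.);print("end corners",A,A.mean(0),np.linalg.norm(A[0]-A[1]))
G=plane(t,[px(56,252),px(195,218),px(428,165)],18.);print("groove",G, np.degrees(np.arctan2(*(G[2]-G[0])[[1,0]])))
E=plane(t,[px(170,158),px(400,104)],18.);F=plane(t,[px(205,283),px(480,218)],18.)
for L in(E,F): print("edge",L,np.degrees(np.arctan2(*(L[1]-L[0])[[1,0]])))
ax=np.array([np.cos(np.radians(102.9)),np.sin(np.radians(102.9))]);nn=np.array([-ax[1],ax[0]])
for n,v in(("end",A.mean(0)),("groove",G),("E",E),("F",F)): print(n,np.atleast_2d(v)[:,:2]@nn,np.atleast_2d(v)[:,:2]@ax)
for n,C in(("t",Ct),("s",Cs)):
    m=np.all((C>(380,-520,110))&(C<(640,-120,215)),-1);P=C[m]; 
    a=P[:,:2]@ax
    for lo,hi in((-220+100,-90),(-100,-60),):pass
    print(n,np.histogram(a,bins=np.arange(-520,-60,20)))
    scr=P[a>P[:,:2].__matmul__(ax).max()-30]; q=scr[:,:2]@nn
    print("screen lat",np.percentile(q,[1,99]),"z",np.percentile(scr[:,2],[1,99]),"along",np.percentile(scr[:,:2]@ax,[5,50,95]))
    l=np.percentile(a,1); lam=P[a<a.min()+75]; q=lam[:,:2]@nn; print("lamp lat",np.percentile(q,[1,99]),np.percentile(lam[:,2],[1,99]),np.percentile(lam[:,:2]@ax,[1,99]))
```

```text
end corners [[ 538.6 -167.1   18. ]
 [ 460.4 -186.    18. ]] [ 499.5 -176.6   18. ] 80.4695756837981
groove [[ 500.3 -177.2   18. ]
 [ 520.5 -264.4   18. ]
 [ 552.2 -412.4   18. ]] -77.55386952924721
edge [[ 557.8 -250.    18. ]
 [ 590.6 -396.5   18. ]] -77.40489750689196
edge [[ 480.4 -269.2   18. ]
 [ 518.9 -443.8   18. ]] -77.56495002667684
end [-447.5] [-283.6]
groove [-448.1 -448.4 -446.2] [-284.4 -373.9 -525.3]
E [-487.9 -487.2] [-368.3 -518.4]
F [-408.2 -406.8] [-369.7 -548.4]
t (array([329,   0,   0,   0,   0,   0,   0,   0,   0,   0, 556,   0,   0,
         0,   0,   0,   0,   0,   0,   0,   0,   0]), array([-520, -500, -480, -460, -440, -420, -400, -380, -360, -340, -320,
       -300, -280, -260, -240, -220, -200, -180, -160, -140, -120, -100,
        -80]))
screen lat [-491.5 -406.2] z [111.  195.6] along [-314.2 -311.5 -309.3]
lamp lat [-472.9 -423.9] [131.  176.7] [-573.8 -504.8]
s (array([ 306,    0,    0,    0,    0,    0,    0,    0,    0,    4, 1525,
          0,    0,    0,    0,    0,    0,    0,    0,    0,    0,    0]), array([-520, -500, -480, -460, -440, -420, -400, -380, -360, -340, -320,
       -300, -280, -260, -240, -220, -200, -180, -160, -140, -120, -100,
        -80]))
screen lat [-492. -406.] z [111.4 194.3] along [-319.1 -317.6 -314.4]
lamp lat [-470.1 -424.4] [115.4 176.1] [-594.3 -522.5]
```

Geometry agrees across cues:
- **Brush:** axis about (503.5,332), top at 203.
- **Cell:** (575.3,14.6), with y faces along 77°.
- **Beam mid:** about (529.4,-304.5), axis 102.6°.

Each row can be kept in tool axes: tool x at yaw, y down, z at yaw+90°. Moving above the brush now.

```bash
cat > g.py <<'E'
import sys,numpy as np
from scipy.spatial.transform import Rotation as Ro
from cell import env
def go(x,y,z,yawdeg=None):
    s=env.state();R=Ro.from_euler('xyz',s["tcp_rot"])
    d=R.inv().apply(np.array([x,y,z])-s["eef_pos"])
    yaw=np.degrees(s["tcp_rot"][2])
    print("t %.2f pos"%s["t"],s["eef_pos"].round(1),"rot",np.degrees(s["tcp_rot"]).round(2),"tool delta mm",d.round(1),"turn y deg",None if yawdeg is None else round(-(yawdeg-yaw),2),"open %.3f"%s["opening"],"F",s["ft_force"].round(2),"q",s["joints"].round(2))
if __name__=="__main__": go(*map(float,sys.argv[1:]))
E
python3 -m inch '[0.02,-0.01,-0.009,0,0,0,-1, 0.041,-0.01,-0.018,0,0,0,-1, 0.043,-0.01,-0.019,0,0,0,-1, 0.043,-0.01,-0.019,0,0,0,-1, 0.043,0,-0.019,0,0,0,-1, 0.043,0,-0.019,0,0,0,-1, 0.043,0,-0.019,0,0,0,-1, 0.043,0,-0.019,0,0,0,-1, 0.043,0,-0.019,0,0,0,-1, 0.03,0,-0.014,0,0,0,-1]'; python3 g.py 503.5 332 250 -13
```

```text
t: 1.1
eef_pos: [489.5, 343.4, 254.3]
tcp_rot: [-1.571, 0.0, -0.24]
ft_force: [0.3, -0.4, 0.3]
opening: 0.999
t 1.10 pos [489.5 343.4 254.3] rot [-9.002e+01  1.000e-02 -1.376e+01] tool delta mm [16.4  4.3 -7.8] turn y deg -0.76 open 0.999 F [ 0.29 -0.38  0.29] q [ 0.5   0.42  1.58 -0.    1.15 -0.83]
```

```bash
python3 -m inch '[0.008,0,-0.004,0,-0.8,0,-1, 0.008,0,-0.004,0,0,0,-1, 0,0,0,0,0,0,-1]'; python3 g.py 503.5 332 152 -13
python3 - <<'E'
from cell import env
from h import *
d=env.read_camera("side");pickle.dump(d,open("side1.pkl","wb"));crop(d,140,50,280,215,3.5,"s1.png")
d=env.read_camera("top");crop(d,80,190,220,300,5,"t1.png")
E
```

```text
t: 1.4
eef_pos: [501.2, 334.0, 254.5]
tcp_rot: [-1.571, 0.0, -0.225]
ft_force: [-0.4, 0.0, -0.0]
opening: 0.998
t 1.40 pos [501.2 334.  254.5] rot [-9.001e+01  2.000e-02 -1.290e+01] tool delta mm [  2.7 102.5  -1.4] turn y deg 0.1 open 0.998 F [-0.35  0.01 -0.01] q [ 0.48  0.42  1.57  0.    1.15 -0.87]
```

View pics/s1.png

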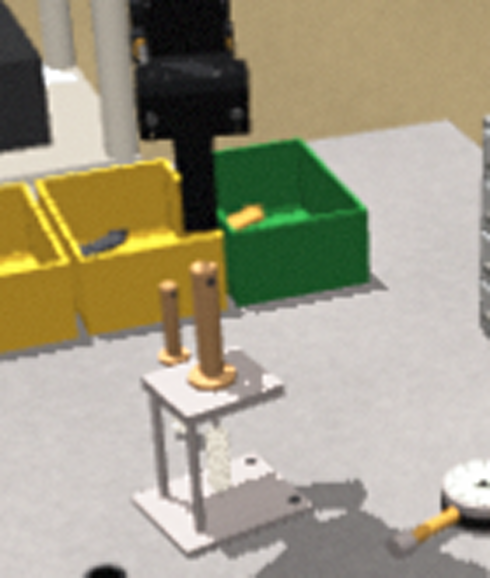

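The side crop shows the fingers at (200,200), straight above the large handle (205,265), and the small brush is clear. Descending.

```bash
python3 -m inch '[0.003,0.01,-0.001,0,0.1,0,-1, 0,0.02,0,0,0,0,-1, 0,0.025,0,0,0,0,-1, 0,0.025,0,0,0,0,-1, 0,0.015,0,0,0,0,-1, 0,0.007,0,0,0,0,-1, 0,0,0,0,0,0,-1]'; python3 g.py 503.5 332 152 -13
python3 - <<'E'
from cell import env
from h import *
d=env.read_camera("side");pickle.dump(d,open("side2.pkl","wb"));crop(d,160,90,260,215,4.5,"s2.png")
E
```

```text
t: 2.2
eef_pos: [503.3, 332.6, 151.7]
tcp_rot: [-1.572, 0.001, -0.226]
ft_force: [0.7, 0.2, 0.0]
opening: 1.002
t 2.20 pos [503.3 332.6 151.7] rot [-9.005e+01  7.000e-02 -1.295e+01] tool delta mm [ 0.3 -0.3 -0.5] turn y deg 0.05 open 1.002 F [0.74 0.24 0.02] q [ 0.47  0.53  1.68  0.    0.93 -0.87]
```

View pics/s2.png

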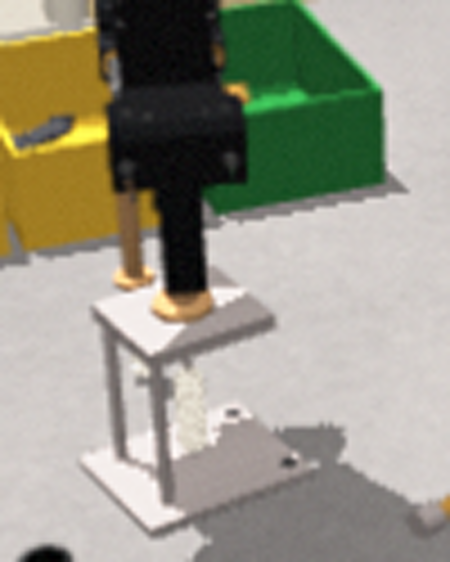

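The near finger covers the handle, centred over the collar at (183,305). Closing.

```bash
python3 -m inch '[0,0,0,0,0,0,1, 0,0,0,0,0,0,1, 0,0,0,0,0,0,1, 0,0,0,0,0,0,1, 0,0,0,0,0,0,1, 0,0,0,0,0,0,1, 0,0,0,0,0,0,1, 0,0,0,0,0,0,1]'; python3 g.py 503.5 332 152 -13
```

```text
t: 3.05
eef_pos: [504.0, 332.4, 152.6]
tcp_rot: [-1.571, 0.0, -0.227]
ft_force: [-0.6, -0.1, 0.5]
opening: 0.386
t 3.05 pos [504.  332.4 152.6] rot [-90.     0.   -12.98] tool delta mm [-0.4  0.6 -0.5] turn y deg 0.02 open 0.386 F [-0.58 -0.07  0.5 ] q [ 0.47  0.53  1.68  0.    0.93 -0.87]
```

```bash
python3 -m inch '[0,0,0,0,0,0,1, 0,0,0,0,0,0,1, 0,0,0,0,0,0,1, 0,0,0,0,0,0,1, 0,0,0,0,0,0,1]'; python3 g.py 503.5 332 152 -13
```

```text
t: 3.55
eef_pos: [504.0, 332.4, 152.6]
tcp_rot: [-1.571, -0.0, -0.227]
ft_force: [-0.2, 0.8, -0.2]
opening: 0.196
t 3.55 pos [504.  332.4 152.6] rot [-89.99  -0.   -12.98] tool delta mm [-0.4  0.6 -0.5] turn y deg 0.02 open 0.196 F [-0.23  0.82 -0.24] q [ 0.47  0.53  1.68  0.    0.93 -0.87]
```

```bash
python3 -m inch '[0,0,0,0,0,0,1, 0,0,0,0,0,0,1, 0,-0.01,0,0,0,0,1, 0,-0.02,0,0,0,0,1, 0,-0.025,0,0,0,0,1, 0,-0.03,0,0,0,0,1, 0,-0.03,0,0,0,0,1, 0,-0.015,0,0,0,0,1, 0,0,0,0,0,0,1]'; python3 g.py 575.3 14.6 282 -13
python3 - <<'E'
from cell import env
from h import *
d=env.read_camera("side");pickle.dump(d,open("side3.pkl","wb"));crop(d,160,20,260,200,3.2,"s3.png")
d=env.read_camera("top");pickle.dump(d,open("top3.pkl","wb"));crop(d,80,190,200,280,5,"t3.png")
E
```

```text
t: 4.45
eef_pos: [504.5, 332.7, 285.5]
tcp_rot: [-1.568, -0.003, -0.227]
ft_force: [-0.1, 0.4, -1.7]
opening: 0.192
t 4.45 pos [504.5 332.7 285.5] rot [-89.83  -0.2  -12.98] tool delta mm [ 140.5    3.1 -294.1] turn y deg 0.02 open 0.192 F [-0.1   0.41 -1.68] q [ 0.47  0.4   1.52  0.    1.22 -0.87]
```

View pics/s3.png

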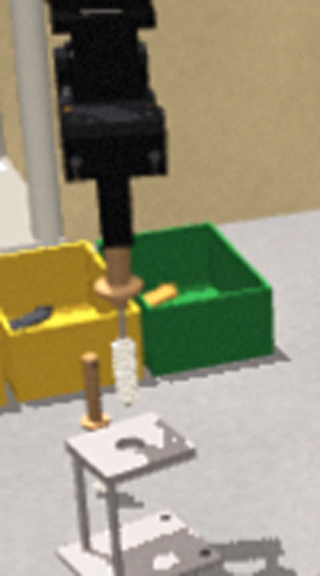

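View pics/t3.png

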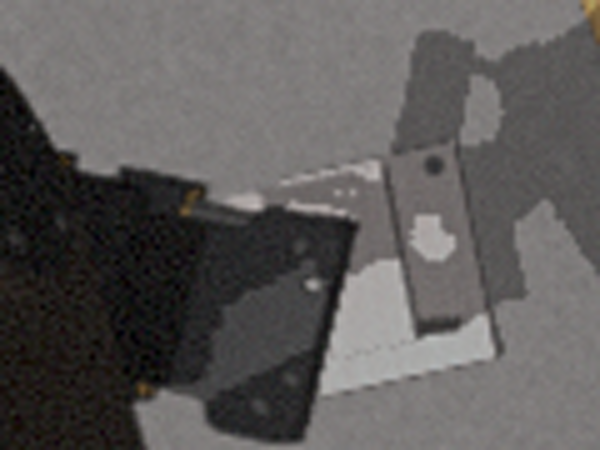

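The brush is held and clear of the plate. The tip is at (128,402), the collar at (118,287), and the hole is visible at (131,441). Measuring tilt, tip and hole.

Run:
```python
from h import *
np.set_printoptions(precision=1,suppress=True)
d=load("side",3);C=cloud(d)
P=C[100:150,185:215].reshape(-1,3)
P=P[np.all((P>(470,295,120))&(P<(540,370,260)),1)]
for z in range(130,262,12):
    q=P[(P[:,2]>z)&(P[:,2]<=z+12)]
    if len(q): print(z,len(q),np.median(q,0))
f=lambda x,y:(160+x/3.2,20+y/3.2)
print("hole",plane(d,[f(131,441),f(113,441),f(149,441)],112.))
for n,p in(("tip",(127.5,405)),("collar",(118,287)),("bristletop",(122,340))):
    print(n,p,"proj expected")
for z in (145,207,239,250): print(z,(proj(d,[504.5,332.7,z])[0]-[160,20])*3.2)
```

```text
142 9 [505.4 332.2 151. ]
154 26 [502.9 329.3 160. ]
166 31 [503.5 328.6 172.2]
178 26 [500.7 330.2 182.8]
190 38 [502.8 330.1 196.6]
202 15 [503.5 332.9 206.5]
214 8 [504.3 332.8 218.8]
226 10 [502.6 329.8 234.2]
238 51 [500.7 327.3 248.5]
250 40 [500.5 326.3 253.4]
hole [[506.4 335.5 112. ]
 [493.2 341.1 112. ]
 [519.7 329.9 112. ]]
tip (127.5, 405) proj expected
collar (118, 287) proj expected
bristletop (122, 340) proj expected
145 [126.9 406.5]
207 [121.6 335. ]
239 [118.8 296.5]
250 [117.9 283. ]
```

The held brush projects exactly on a vertical line through the TCP, so it is upright with the tip at z≈145. Moving over the cell.

```bash
python3 -m inch '[0.007,0,-0.015,0,0,0,1, 0.014,0,-0.03,0,0,0,1, 0.018,0,-0.038,0,0,0,1, 0.018,0,-0.038,0,0,0,1, 0.018,0,-0.038,0,0,0,1, 0.018,0,-0.038,0,0,0,1, 0.018,0,-0.038,0,0,0,1, 0.015,0,-0.03,0,0,0,1, 0.01,0,-0.02,0,0,0,1, 0.0045,0,-0.009,0,0,0,1]'; python3 -m inch '[0,0,0,0,0,0,1, 0,0,0,0,0,0,1]'; python3 g.py 575.3 14.6 270 -13
python3 - <<'E'
from cell import env
from h import *
d=env.read_camera("side");pickle.dump(d,open("side4.pkl","wb"));crop(d,200,110,340,290,3.2,"s4.png")
d=env.read_camera("top");pickle.dump(d,open("top4.pkl","wb"));crop(d,230,170,350,290,5,"t4.png")
E
```

```text
t: 5.55
eef_pos: [574.6, 11.8, 281.5]
tcp_rot: [-1.571, 0.002, -0.229]
ft_force: [-0.0, 0.2, -1.5]
opening: 0.196
t: 5.75
eef_pos: [574.5, 14.8, 282.2]
tcp_rot: [-1.571, 0.001, -0.227]
ft_force: [-0.6, 0.3, -1.5]
opening: 0.195
t 5.75 pos [574.5  14.8 282.2] rot [-8.999e+01  5.000e-02 -1.298e+01] tool delta mm [ 0.9 12.2 -0. ] turn y deg 0.02 open 0.195 F [-0.62  0.3  -1.5 ] q [-0.09  0.36  1.59  0.    1.19 -1.43]
```

View pics/s4.png

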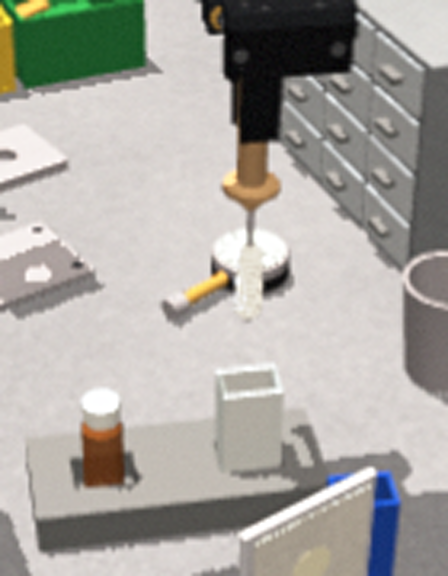

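View pics/t4.png

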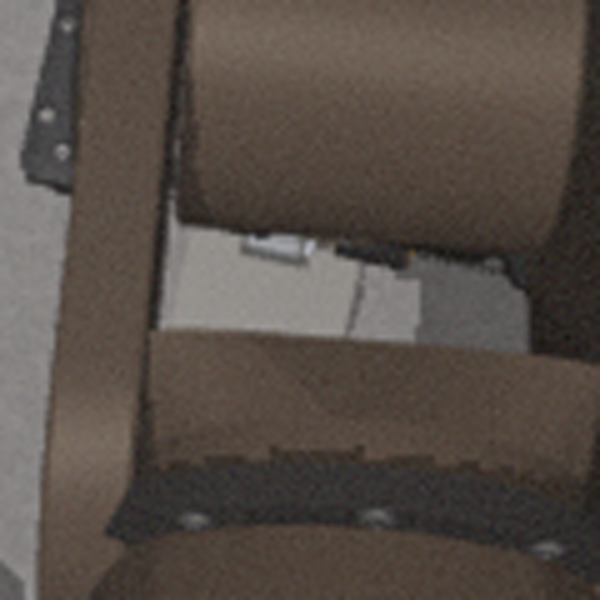

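Side crop: the tip (247,315) is above the cell mouth (249,383). The top view is blocked by the arm. Checking alignment by projection in the side view.

Run:
```python
from h import *
np.set_printoptions(precision=1,suppress=True)
d=load("side",4)
f=lambda X:((proj(d,X)-[200,110])*3.2)
print(f([[574.5,14.8,141.6],[574.5,14.8,93],[575.3,14.6,93]]))
# rim corners expected
a=np.radians(-13);R=np.array([[np.cos(a),-np.sin(a)],[np.sin(a),np.cos(a)]])
c=(R@np.array([[20,15],[20,-15],[-20,-15],[-20,15.]]).T).T+[575.3,14.6]
print(f(np.c_[c,np.full(4,93.)]))
```

```text
[[247.1 321.4]
 [245.5 380.5]
 [246.7 380.4]]
[[271.4 363.9]
 [280.8 391. ]
 [221.4 397.4]
 [213.2 369.9]]
```

Aligned within about 1 mm. Going down in two parts.

```bash
python3 -m inch '[0.001,0.01,0,0,0,0,1, 0,0.02,0,0,0,0,1, 0,0.02,0,0,0,0,1, 0,0.015,0,0,0,0,1, 0,0.005,0,0,0,0,1, 0,0,0,0,0,0,1]'; python3 g.py 575.3 14.6 158 -13;  python3 - <<'E'
from cell import env
from h import *
d=env.read_camera("side");pickle.dump(d,open("side5.pkl","wb"));crop(d,200,110,340,290,3.2,"s5.png")
E
```

```text
t: 6.45
eef_pos: [575.6, 14.6, 211.9]
tcp_rot: [-1.571, 0.001, -0.226]
ft_force: [-1.2, -0.4, 0.2]
opening: 0.193
t 6.45 pos [575.6  14.6 211.9] rot [-9.000e+01  8.000e-02 -1.294e+01] tool delta mm [-0.2 53.9 -0. ] turn y deg 0.06 open 0.193 F [-1.24 -0.44  0.24] q [-0.09  0.42  1.68  0.    1.03 -1.43]
```

View pics/s5.png

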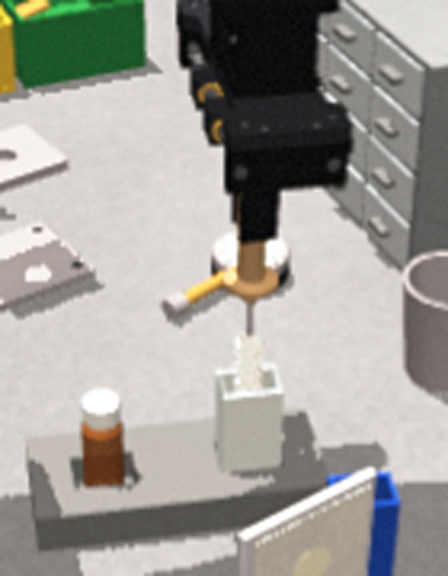

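The brush enters the mouth freely at (249,375) with no force change. First full stroke.

```bash
python3 -m inch '[0,0.01,0,0,0,0,1, 0,0.018,0,0,0,0,1, 0,0.016,0,0,0,0,1, 0,0.009,0,0,0,0,1, 0,0.001,0,0,0,0,1, 0,0,0,0,0,0,1, 0,0,0,0,0,0,1]'; python3 g.py 575.3 14.6 158 -13;  python3 - <<'E'
from cell import env
from h import *
d=env.read_camera("side");pickle.dump(d,open("side6.pkl","wb"));crop(d,200,110,340,290,3.2,"s6.png")
E
```

```text
t: 7.2
eef_pos: [576.2, 14.1, 159.4]
tcp_rot: [-1.571, -0.001, -0.227]
ft_force: [-0.3, -0.6, -0.3]
opening: 0.194
t 7.20 pos [576.2  14.1 159.4] rot [-8.999e+01 -7.000e-02 -1.298e+01] tool delta mm [-1.   1.4  0.3] turn y deg 0.02 open 0.194 F [-0.35 -0.65 -0.31] q [-0.09  0.48  1.74  0.    0.91 -1.43]
```

View pics/s6.png

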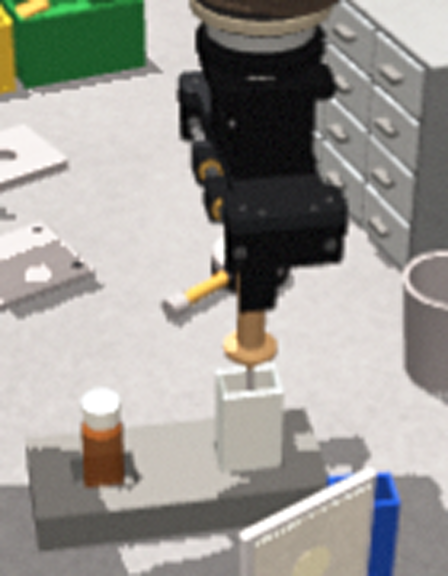

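Run:
```python
from h import *
d=load("side",6)
for z in (118.8,121.8,124.8): print(z,(proj(d,[576.2,14.1,z])-[200,110])*3.2)
```

```text
118.8 [[249.13141635 349.55633772]]
121.8 [[249.23114894 345.89812759]]
124.8 [[249.33118616 342.22747498]]
```

The collar projects where expected, so the tip is about 11 mm up in the cell's frame (the floor is at 3 mm). I lower it 2 mm more, then draw up, down and up again.

```bash
python3 -m inch '[-0.001,0.002,0,0,0,0,1, 0,0,0,0,0,0,1, 0,-0.01,0,0,0,0,1, 0,-0.02,0,0,0,0,1, 0,-0.016,0,0,0,0,1, 0,-0.006,0,0,0,0,1, 0,0,0,0,0,0,1, 0,0,0,0,0,0,1]'; python3 g.py 575.3 14.6 157.5 -13
```

```text
t: 8.05
eef_pos: [574.6, 14.4, 208.3]
tcp_rot: [-1.571, 0.0, -0.227]
ft_force: [-0.6, 0.3, -0.7]
opening: 0.194
t 8.05 pos [574.6  14.4 208.3] rot [-9.000e+01  3.000e-02 -1.298e+01] tool delta mm [ 0.7 50.8  0.4] turn y deg 0.02 open 0.194 F [-0.59  0.26 -0.69] q [-0.09  0.43  1.69  0.    1.02 -1.43]
```

```bash
python3 -m inch '[0,0.01,0,0,0,0,1, 0,0.02,0,0,0,0,1, 0,0.016,0,0,0,0,1, 0,0.006,0,0,0,0,1, 0,0,0,0,0,0,1, 0,0,0,0,0,0,1, 0,0,0,0,0,0,1]'; python3 g.py 575.3 14.6 157.5 -13
```

```text
t: 8.75
eef_pos: [575.1, 14.3, 157.2]
tcp_rot: [-1.571, -0.001, -0.227]
ft_force: [-0.3, -0.0, -0.6]
opening: 0.196
t 8.75 pos [575.1  14.3 157.2] rot [-8.999e+01 -5.000e-02 -1.298e+01] tool delta mm [ 0.1 -0.3  0.3] turn y deg 0.02 open 0.196 F [-0.26 -0.05 -0.63] q [-0.09  0.49  1.75  0.    0.91 -1.43]
```

Second floor touch is made: tip ≈16.6, 8.6 in the cell's frame. Drawing it up and out.

```bash
python3 -m inch '[0,-0.01,0,0,0,0,1, 0,-0.02,0,0,0,0,1, 0,-0.022,0,0,0,0,1, 0,-0.025,0,0,0,0,1, 0,-0.025,0,0,0,0,1, 0,-0.02,0,0,0,0,1, 0,-0.008,0,0,0,0,1, 0,0,0,0,0,0,1]'; python3 g.py 504 332.5 287 -13
python3 - <<'E'
from cell import env
from h import *
d=env.read_camera("side");pickle.dump(d,open("side7.pkl","wb"));crop(d,200,110,340,290,3.2,"s7.png")
E
```

```text
t: 9.55
eef_pos: [575.0, 14.3, 288.1]
tcp_rot: [-1.57, -0.003, -0.227]
ft_force: [0.1, 0.5, -0.3]
opening: 0.191
t 9.55 pos [575.   14.3 288.1] rot [-89.98  -0.15 -12.98] tool delta mm [-140.7    0.8  294.1] turn y deg 0.02 open 0.191 F [ 0.07  0.47 -0.31] q [-0.09  0.35  1.59  0.    1.2  -1.43]
```

View pics/s7.png

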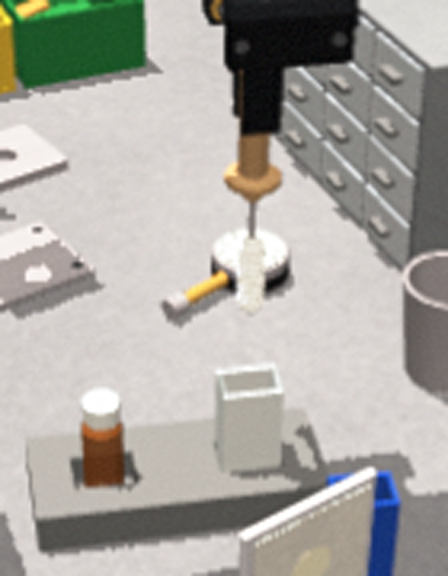

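The brush is out (tip (250,308)) and the cell is still in place. The empty hole should now be visible from above, so I measure it from both views before going back.

Run:
```python
from cell import env
from h import *
np.set_printoptions(precision=1,suppress=True)
d=env.read_camera("top");pickle.dump(d,open("top7.pkl","wb"));s=load("side",7)
a=cv2.resize(d["pixels"][215:275,115:190],None,fx=8,fy=8,interpolation=2)
cv2.imwrite("pics/t7.png",a)
cv2.imwrite("pics/s7b.png",cv2.resize(s["pixels"][140:215,170:240],None,fx=8,fy=8,interpolation=2))
```

```text
(no output)
```

View pics/t7.png

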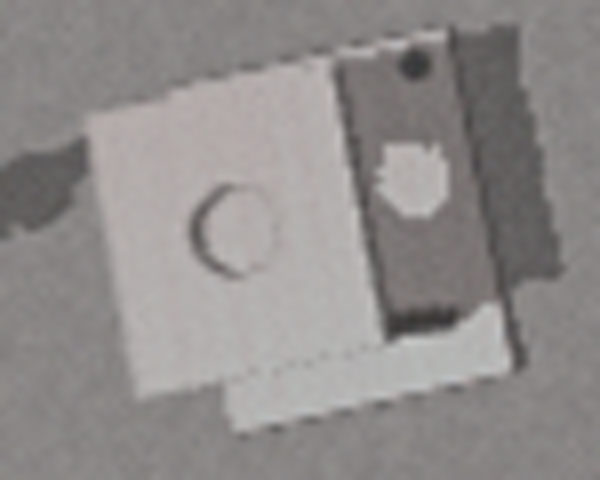

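View pics/s7b.png

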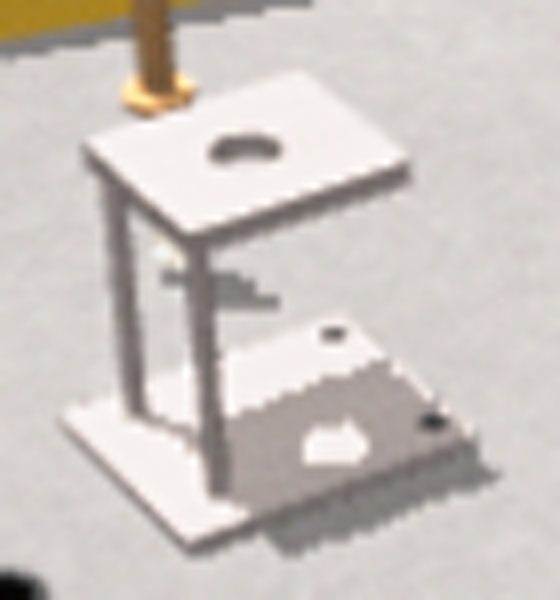

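Run:
```python
from h import *
np.set_printoptions(precision=1,suppress=True)
d=load("top",7);s=load("side",7)
print(plane(d,(143.9,243.4),112.),plane(s,(200.3,158.3),112.),two(d,(143.9,243.4),s,(200.3,158.3)))
```

```text
[[503.2 335.3 112. ]] [[504.2 333.8 112. ]] (array([503.9, 335.3, 111.3]), np.float64(1.4282176328210878))
```

The hole is at ≈(503.9,334.7), z 111, and the brush was picked at (504,332.4). I aim between, at (504,333.5).

```bash
python3 -m inch '[-0.007,0,0.015,0,0,0,1, -0.014,0,0.03,0,0,0,1, -0.018,0,0.038,0,0,0,1, -0.018,0,0.038,0,0,0,1, -0.018,0,0.038,0,0,0,1, -0.018,0,0.038,0,0,0,1, -0.018,0,0.038,0,0,0,1, -0.015,0,0.03,0,0,0,1, -0.01,0,0.02,0,0,0,1, -0.0045,0,0.01,0,0,0,1]'; python3 -m inch '[0,0,0,0,0,0,1, 0,0,0,0,0,0,1, 0,0,0,0,0,0,1]'; python3 g.py 504 333.5 270 -13
python3 - <<'E'
from cell import env
from h import *
d=env.read_camera("side");pickle.dump(d,open("side8.pkl","wb"));crop(d,160,20,260,200,3.2,"s8.png")
E
```

```text
t: 10.65
eef_pos: [502.7, 335.6, 285.6]
tcp_rot: [-1.572, 0.001, -0.224]
ft_force: [-0.0, -0.4, 0.4]
opening: 0.197
t: 10.95
eef_pos: [504.5, 332.4, 286.6]
tcp_rot: [-1.571, 0.0, -0.228]
ft_force: [-0.1, 0.2, 0.7]
opening: 0.198
t 10.95 pos [504.5 332.4 286.6] rot [-9.001e+01  1.000e-02 -1.305e+01] tool delta mm [-0.7 16.6  1. ] turn y deg -0.05 open 0.198 F [-0.1   0.19  0.72] q [ 0.47  0.4   1.51 -0.    1.23 -0.87]
```

View pics/s8.png

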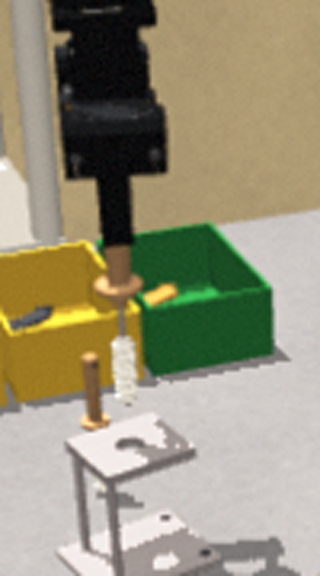

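The picture matches the one just after lifting, with the tip (127,402) over the hole (130,441). Lowering through the hole.

```bash
python3 -m inch '[0,0.01,0.001,0,0,0,1, 0,0.015,0,0,0,0,1, 0,0.015,0,0,0,0,1, 0,0.015,0,0,0,0,1, 0,0.015,0,0,0,0,1, 0,0.01,0,0,0,0,1, 0,0,0,0,0,0,1]'; python3 g.py 504 333.3 152.6 -13
python3 - <<'E'
from cell import env
from h import *
d=env.read_camera("side");pickle.dump(d,open("side9.pkl","wb"));crop(d,160,60,260,200,4,"s9.png")
E
```

```text
t: 11.7
eef_pos: [504.1, 333.8, 205.1]
tcp_rot: [-1.572, 0.002, -0.227]
ft_force: [0.7, 0.1, -0.3]
opening: 0.197
t 11.70 pos [504.1 333.8 205.1] rot [-90.09   0.11 -13.01] tool delta mm [ 0.1 52.5 -0.4] turn y deg -0.01 open 0.197 F [ 0.66  0.12 -0.34] q [ 0.48  0.47  1.62  0.    1.05 -0.87]
```

View pics/s9.png

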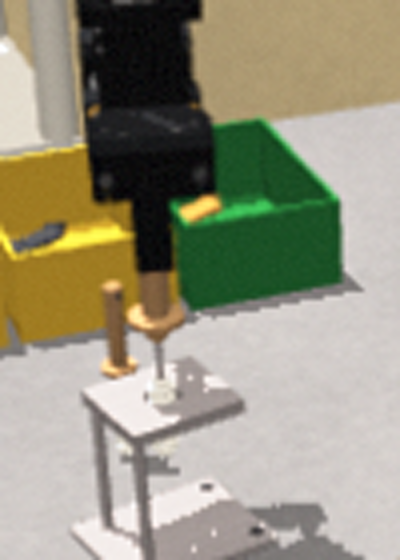

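The bristles pass through the hole at (162,390). Lowering the rest, almost to rest on the collar.

```bash
python3 -m inch '[0,0.01,0,0,0,0,1, 0,0.015,0,0,0,0,1, 0,0.012,0,0,0,0,1, 0,0.009,0,0,0,0,1, 0,0.004,0,0,0,0,1, 0,0.001,0,0,0,0,1, 0,0,0,0,0,0,1, 0,0,0,0,0,0,1]'; python3 g.py 504 333.3 152.6 -13
python3 - <<'E'
from cell import env
from h import *
d=env.read_camera("side");pickle.dump(d,open("side10.pkl","wb"));crop(d,160,60,260,200,4,"s10.png")
E
```

```text
t: 12.55
eef_pos: [504.6, 334.5, 156.1]
tcp_rot: [-1.57, -0.001, -0.227]
ft_force: [1.4, 0.5, -1.1]
opening: 0.195
t 12.55 pos [504.6 334.5 156.1] rot [-8.996e+01 -4.000e-02 -1.298e+01] tool delta mm [-0.4  3.5 -1.3] turn y deg 0.02 open 0.195 F [ 1.36  0.48 -1.07] q [ 0.48  0.53  1.67  0.    0.94 -0.87]
```

View pics/s10.png

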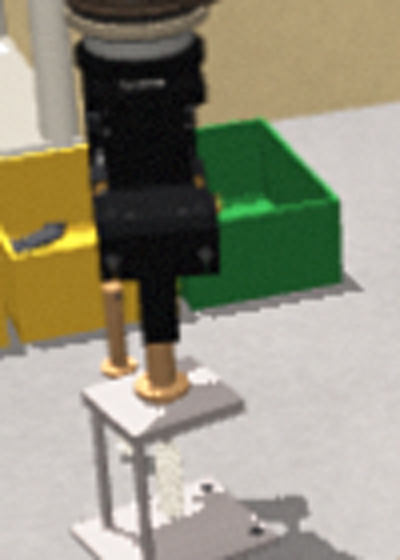

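The plug is in and the collar is 3 mm above the plate. Finish lowering and release.

```bash
python3 -m inch '[0,0.002,-0.001,0,0,0,1, 0,0.0015,0,0,0,0,1, 0,0,0,0,0,0,1, 0,0,0,0,0,0,1]'; python3 g.py 504 333.3 152.6 -13; python3 -m inch '[0,0,0,0,0,0,-1, 0,0,0,0,0,0,-1, 0,0,0,0,0,0,-1, 0,0,0,0,0,0,-1, 0,0,0,0,0,0,-1, 0,0,0,0,0,0,-1, 0,0,0,0,0,0,-1, 0,0,0,0,0,0,-1]';python3 - <<'E'
from cell import env
from h import *
d=env.read_camera("side");pickle.dump(d,open("side11.pkl","wb"));crop(d,160,60,260,200,4,"s11.png")
E
```

```text
t: 13.0
eef_pos: [504.3, 333.3, 152.6]
tcp_rot: [-1.57, -0.0, -0.227]
ft_force: [-1.7, -1.3, 5.1]
opening: 0.194
t 13.00 pos [504.3 333.3 152.6] rot [-8.998e+01 -3.000e-02 -1.298e+01] tool delta mm [-0.3 -0.  -0.1] turn y deg 0.02 open 0.194 F [-1.69 -1.29  5.11] q [ 0.47  0.53  1.68 -0.    0.93 -0.87]
t: 13.8
eef_pos: [504.2, 333.4, 152.2]
tcp_rot: [-1.571, -0.0, -0.227]
ft_force: [-0.1, -0.2, -0.2]
opening: 0.811
```

View pics/s11.png

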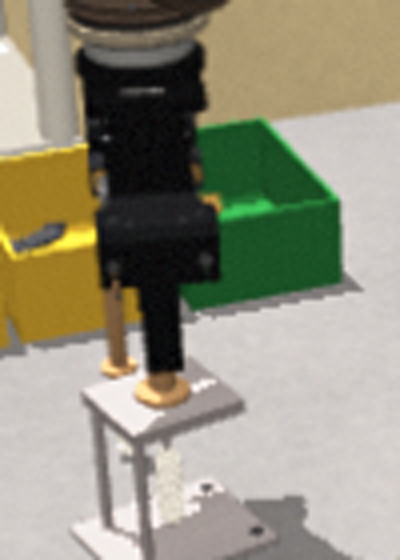

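The collar sat on the plate (5 N before release) and the fingers opened. Retreat straight up and check the brush.

```bash
python3 -m inch '[0,0,0,0,0,0,-1, 0,0,0,0,0,0,-1, 0,-0.01,0,0,0,0,-1, 0,-0.02,0,0,0,0,-1, 0,-0.025,0,0,0,0,-1, 0,-0.025,0,0,0,0,-1, 0,-0.015,0,0,0,0,-1, 0,-0.005,0,0,0,0,-1]'; python3 g.py 575.3 14.6 252 -13
python3 - <<'E'
from cell import env
from h import *
d=env.read_camera("side");pickle.dump(d,open("side12.pkl","wb"));crop(d,160,60,260,200,4,"s12.png")
E
```

```text
t: 14.65
eef_pos: [504.6, 333.6, 254.6]
tcp_rot: [-1.569, -0.003, -0.227]
ft_force: [-0.7, 0.4, 0.2]
opening: 1.0
t 14.65 pos [504.6 333.6 254.6] rot [-89.87  -0.14 -12.98] tool delta mm [ 140.5    2.3 -295. ] turn y deg 0.02 open 1.000 F [-0.72  0.41  0.25] q [ 0.47  0.42  1.56  0.    1.15 -0.87]
```

View pics/s12.png

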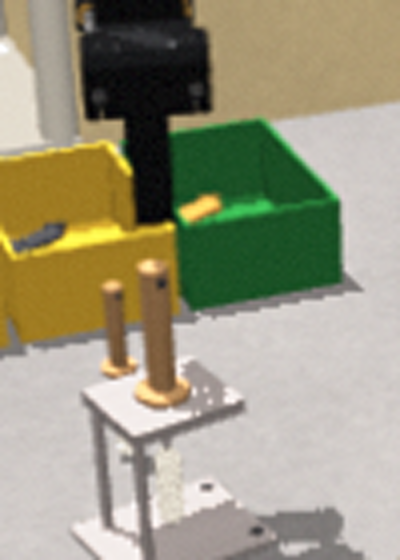

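The brush hangs upright with its collar flat on the plate at (162,388). Now over to the cell.

```bash
python3 -m inch '[0.007,0,-0.015,0,0,0,-1, 0.014,0,-0.03,0,0,0,-1, 0.018,0,-0.038,0,0,0,-1, 0.018,0,-0.038,0,0,0,-1, 0.018,0,-0.038,0,0,0,-1, 0.018,0,-0.038,0,0,0,-1, 0.018,0,-0.038,0,0,0,-1, 0.015,0,-0.03,0,0,0,-1, 0.01,0,-0.02,0,0,0,-1, 0.0045,0,-0.01,0,0,0,-1]'; python3 -m inch '[0,0.02,0,0,0,0,-1, 0,0.04,0,0,0,0,-1, 0,0.03,0,0,0,0,-1, 0,0.01,0,0,0,0,-1, 0,0,0,0,0,0,-1, 0,0,0,0,0,0,-1]'; python3 g.py 575.3 14.6 50 -13
python3 - <<'E'
from cell import env
from h import *
d=env.read_camera("side");pickle.dump(d,open("side13.pkl","wb"));crop(d,200,110,340,290,3.2,"s13.png")
d=env.read_camera("top");pickle.dump(d,open("top13.pkl","wb"));crop(d,60,130,220,280,4,"t13.png")
E
```

```text
t: 15.7
eef_pos: [574.6, 11.8, 251.1]
tcp_rot: [-1.571, 0.002, -0.229]
ft_force: [-0.0, 0.3, -0.2]
opening: 1.001
t: 16.3
eef_pos: [575.3, 14.4, 153.1]
tcp_rot: [-1.571, -0.001, -0.226]
ft_force: [0.9, 0.1, -0.7]
opening: 1.0
t 16.30 pos [575.3  14.4 153.1] rot [-8.999e+01 -6.000e-02 -1.297e+01] tool delta mm [-2.000e-01  1.031e+02  1.000e-01] turn y deg 0.03 open 1.000 F [ 0.86  0.08 -0.75] q [-0.09  0.49  1.75  0.    0.9  -1.43]
```

View pics/s13.png

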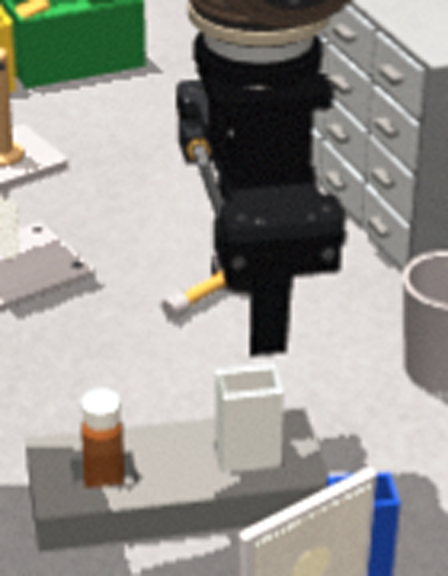

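View pics/t13.png

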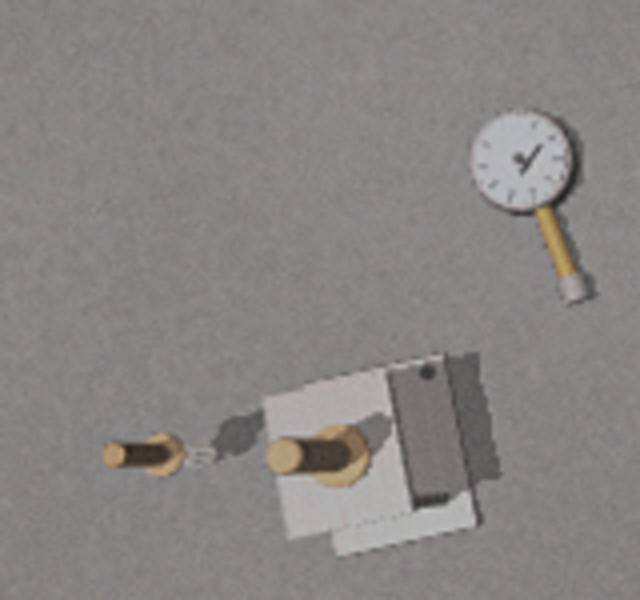

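The top crop shows the brush hanging as at the start, and the side crop shows the near fingertip at (268,355), centred over the cell. Descending to TCP z≈50, astride the frosted sides.

```bash
python3 - <<'E'
from h import *
d=load("side",13)
a=np.radians(77);j=np.array([np.cos(a),np.sin(a)])
for k in(-47.5,-59.5): print((proj(d,[*(np.array([575.3,14.4])+k*j),153.1])-[200,110])*3.2)
E
python3 -m inch '[0,0.01,0,0,0,0,-1, 0,0.02,0,0,0,0,-1, 0,0.025,0,0,0,0,-1, 0,0.012,0,0,0,0,-1, 0,0,0,0,0,0,-1, 0,0,0,0,0,0,-1]'; python3 g.py 575.3 14.6 50 -13
python3 - <<'E'
from cell import env
from h import *
d=env.read_camera("side");pickle.dump(d,open("side14.pkl","wb"));crop(d,200,110,340,290,3.2,"s14.png")
E
```

```text
[[263.86071667 350.75419237]]
[[267.84077442 362.32865018]]
t: 17.0
eef_pos: [575.2, 14.3, 85.6]
tcp_rot: [-1.571, -0.0, -0.227]
ft_force: [-0.3, -0.3, 0.0]
opening: 1.003
t 17.00 pos [575.2  14.3  85.6] rot [-8.999e+01 -3.000e-02 -1.298e+01] tool delta mm [ 0.  35.6  0.3] turn y deg 0.02 open 1.003 F [-0.32 -0.27  0.01] q [-0.09  0.58  1.81  0.    0.75 -1.43]
```

View pics/s14.png

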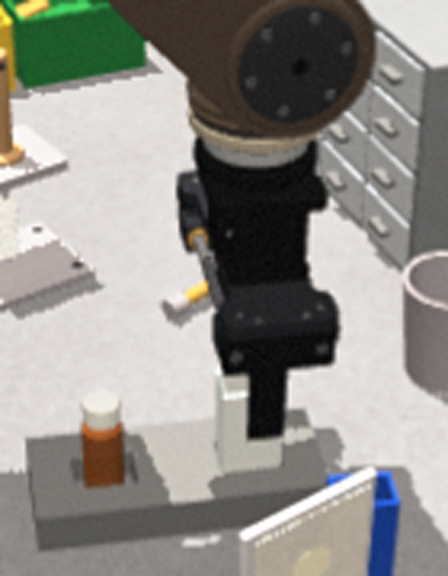

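The near finger hangs in front of the frosted face at (265,410), as expected from perspective, and the far one is behind it. There is no contact. On down and close.

```bash
python3 -m inch '[0,0.01,0,0,0,0,-1, 0,0.015,0,0,0,0,-1, 0,0.009,0,0,0,0,-1, 0,0,0,0,0,0,-1, 0,0,0,0,0,0,-1]'; python3 g.py 575.3 14.6 50 -13; python3 -m inch '[0,0,0,0,0,0,1, 0,0,0,0,0,0,1, 0,0,0,0,0,0,1, 0,0,0,0,0,0,1, 0,0,0,0,0,0,1, 0,0,0,0,0,0,1, 0,0,0,0,0,0,1, 0,0,0,0,0,0,1, 0,0,0,0,0,0,1, 0,0,0,0,0,0,1]';  python3 g.py 575.3 14.6 50 -13
python3 - <<'E'
from cell import env
from h import *
d=env.read_camera("side");pickle.dump(d,open("side15.pkl","wb"));crop(d,200,110,340,290,3.2,"s15.png")
E
```

```text
t: 17.55
eef_pos: [575.0, 14.3, 51.3]
tcp_rot: [-1.571, -0.0, -0.227]
ft_force: [1.2, 0.5, 0.8]
opening: 1.001
t 17.55 pos [575.   14.3  51.3] rot [-90.    -0.   -12.98] tool delta mm [0.3 1.3 0.3] turn y deg 0.02 open 1.001 F [1.24 0.47 0.8 ] q [-0.09  0.63  1.83  0.    0.68 -1.43]
t: 18.55
eef_pos: [574.8, 14.4, 51.0]
tcp_rot: [-1.571, 0.0, -0.227]
ft_force: [-0.2, 0.6, -1.6]
opening: 0.315
t 18.55 pos [574.8  14.4  51. ] rot [-9.000e+01  1.000e-02 -1.298e+01] tool delta mm [0.5 1.  0.3] turn y deg 0.02 open 0.315 F [-0.16  0.61 -1.59] q [-0.09  0.63  1.83  0.    0.68 -1.43]
```

View pics/s15.png

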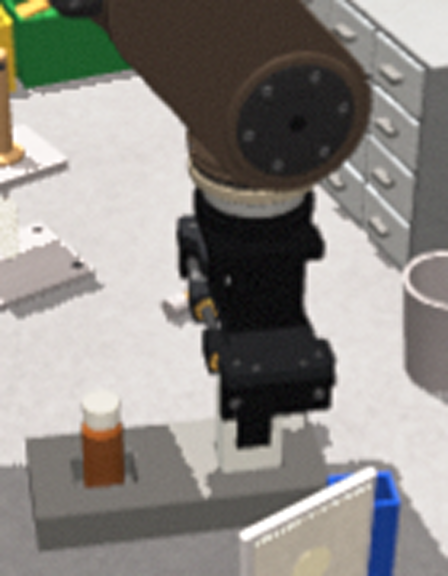

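The gripper reads 0.315 × 95 ≈ 30 mm, closed on the frosted faces (pad (237–271) within the face (218–282)). Lifting out straight.

```bash
python3 -m inch '[0,0,0,0,0,0,1, 0,0,0,0,0,0,1, 0,-0.005,0,0,0,0,1, 0,-0.01,0,0,0,0,1, 0,-0.02,0,0,0,0,1, 0,-0.02,0,0,0,0,1, 0,-0.02,0,0,0,0,1, 0,-0.01,0,0,0,0,1, 0,0,0,0,0,0,1]';  python3 g.py 575.3 14.6 270 -13
python3 - <<'E'
from cell import env
from h import *
d=env.read_camera("side");pickle.dump(d,open("side16.pkl","wb"));crop(d,200,110,340,290,3.2,"s16.png")
E
```

```text
t: 19.5
eef_pos: [575.4, 14.3, 137.8]
tcp_rot: [-1.57, -0.003, -0.227]
ft_force: [0.4, 0.5, -0.9]
opening: 0.313
t 19.50 pos [575.4  14.3 137.8] rot [-89.97  -0.16 -12.98] tool delta mm [   0.2 -132.2    0.3] turn y deg 0.02 open 0.313 F [ 0.36  0.48 -0.91] q [-0.09  0.51  1.77  0.    0.86 -1.43]
```

View pics/s16.png

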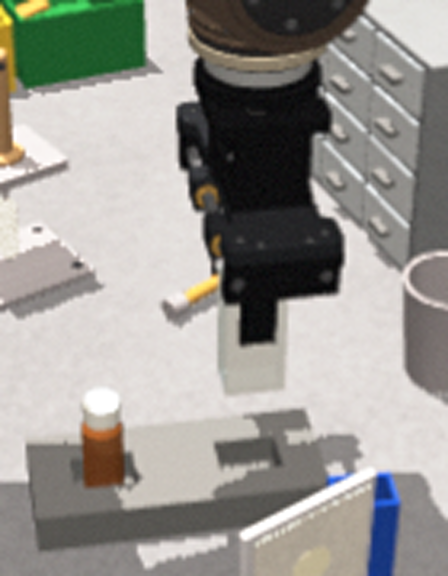

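The cell is free of the block, upright, and the pocket at (250,455) is empty. Raising it above the screen's height and turning it by 64.4°.

```bash
python3 -m inch '[0,-0.01,0,0,0,0,1, 0,-0.02,0,0,0,0,1, 0,-0.03,0,0,0,0,1, 0,-0.03,0,0,0,0,1, 0,-0.025,0,0,0,0,1, 0,-0.012,0,0,0,0,1, 0,-0.003,0,0,0,0,1, 0,0,0,0,0,0,1]'; python3 -m inch '[0,0,0,0,4,0,1, 0,0,0,0,8,0,1, 0,0,0,0,8,0,1, 0,0,0,0,8,0,1, 0,0,0,0,8,0,1, 0,0,0,0,8,0,1, 0,0,0,0,8,0,1, 0,0,0,0,8,0,1, 0,0,0,0,4,0,1, 0,0,0,0,0.4,0,1]'; python3 -m inch '[0,0,0,0,0,0,1, 0,0,0,0,0,0,1]'; python3 g.py 530 -304.4 270 -77.4
```

```text
t: 20.35
eef_pos: [574.6, 14.4, 265.4]
tcp_rot: [-1.571, 0.001, -0.227]
ft_force: [-0.3, -0.5, -1.5]
opening: 0.32
t: 21.35
eef_pos: [574.4, 14.4, 264.5]
tcp_rot: [-1.573, 0.001, -1.352]
ft_force: [0.1, 0.5, -0.7]
opening: 0.311
t: 21.55
eef_pos: [574.7, 14.3, 265.5]
tcp_rot: [-1.572, 0.0, -1.349]
ft_force: [0.4, -0.8, -0.7]
opening: 0.318
t 21.55 pos [574.7  14.3 265.5] rot [-9.005e+01  2.000e-02 -7.728e+01] tool delta mm [ 301.1   -4.5 -113.8] turn y deg 0.12 open 0.318 F [ 0.39 -0.79 -0.7 ] q [-0.09  0.37  1.62  0.    1.15 -0.31]
```

```bash
python3 -m inch '[0.015,0,-0.006,0,0,0,1, 0.03,0,-0.011,0,0,0,1, 0.035,0,-0.013,0,0,0,1, 0.037,0,-0.014,0,0,0,1, 0.037,0,-0.014,0,0,0,1, 0.037,0,-0.014,0,0,0,1, 0.037,0,-0.014,0,0,0,1, 0.035,0,-0.013,0,0,0,1, 0.025,0,-0.01,0,0,0,1, 0.013,0,-0.005,0,0.1,0,1]'; python3 -m inch '[0,0,0,0,0,0,1, 0,0,0,0,0,0,1]'; python3 g.py 530 -304.4 151 -77.4;python3 - <<'E'
from cell import env
from h import *
d=env.read_camera("side");pickle.dump(d,open("side17.pkl","wb"));cv2.imwrite("pics/s17.png",d["pixels"])
d=env.read_camera("top");pickle.dump(d,open("top17.pkl","wb"));cv2.imwrite("pics/t17.png",d["pixels"])
E
```

```text
t: 22.55
eef_pos: [528.2, -307.0, 265.8]
tcp_rot: [-1.571, 0.0, -1.354]
ft_force: [1.5, 0.3, -0.6]
opening: 0.317
t: 22.75
eef_pos: [529.2, -303.7, 266.0]
tcp_rot: [-1.571, 0.001, -1.352]
ft_force: [0.2, -0.0, -0.4]
opening: 0.316
t 22.75 pos [ 529.2 -303.7  266. ] rot [-9.000e+01  3.000e-02 -7.748e+01] tool delta mm [  0.9 115.    0.6] turn y deg -0.08 open 0.316 F [ 0.23 -0.03 -0.4 ] q [-0.63  0.42  1.53  0.    1.19 -0.85]
```

View pics/s17.png

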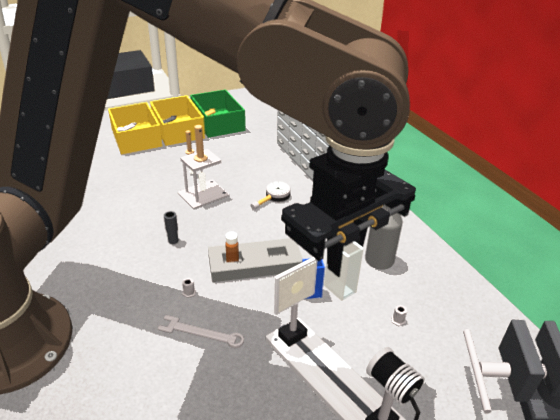

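View pics/t17.png

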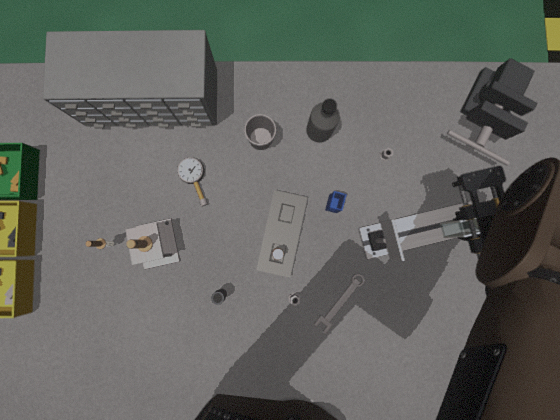

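The cell hangs upright over the bar (side (345,268); top (455,230)), between the screen and the lamp, and everything else is in place. Descending into the beam.

```bash
python3 -m inch '[0,0.01,0.0005,0,0,0,1, 0,0.02,0,0,0,0,1, 0,0.025,0,0,0,0,1, 0,0.025,0,0,0,0,1, 0,0.02,0,0,0,0,1, 0,0.01,0,0,0,0,1, 0,0.004,0,0,0,0,1, 0,0,0,0,0,0,1, 0,0,0,0,0,0,1]'; python3 g.py 530 -304.4 151 -77.4;python3 - <<'E'
from cell import env
from h import *
d=env.read_camera("side");pickle.dump(d,open("side18.pkl","wb"));crop(d,250,180,430,400,2.7,"s18.png")
d=env.read_camera("top");pickle.dump(d,open("top18.pkl","wb"));crop(d,350,160,540,290,4,"t18.png")
E
```

```text
t: 23.75
eef_pos: [530.2, -304.3, 152.9]
tcp_rot: [-1.57, -0.001, -1.352]
ft_force: [0.1, 0.3, -1.1]
opening: 0.311
t 23.75 pos [ 530.2 -304.3  152.9] rot [-8.995e+01 -5.000e-02 -7.747e+01] tool delta mm [ 0.1  1.9 -0.2] turn y deg -0.07 open 0.311 F [ 0.12  0.29 -1.05] q [-0.63  0.54  1.66  0.    0.94 -0.85]
```

View pics/s18.png

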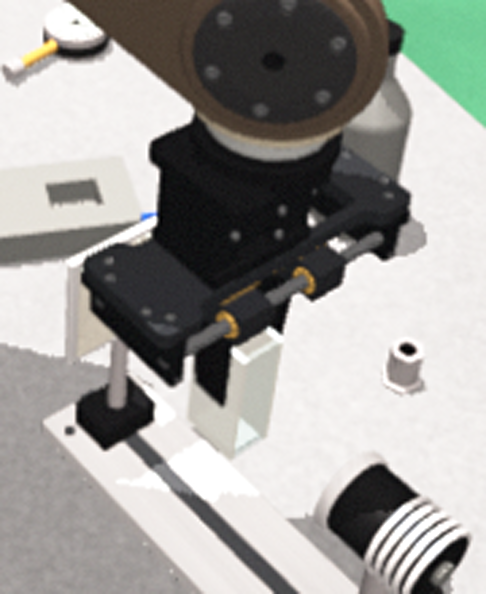

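View pics/t18.png

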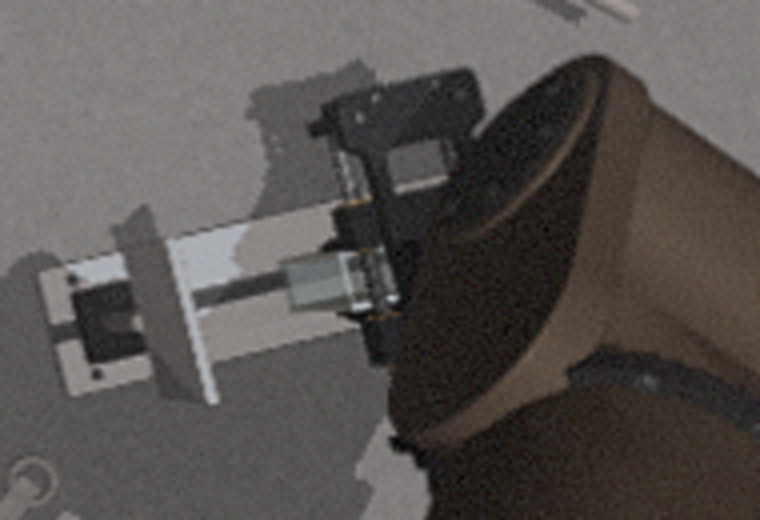

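The cell hangs between screen and lamp: bottom corner at side-crop (233,457), rim corner (283,340), and its windows facing along the groove. Checking by projection and depth.

Run:
```python
from h import *
np.set_printoptions(precision=1,suppress=True)
d=load("side",18);t=load("top",18)
a=np.radians(102.55);R=np.array([[np.cos(a),-np.sin(a)],[np.sin(a),np.cos(a)]])
c=(R@np.array([[20,15],[20,-15],[-20,-15],[-20,15.]]).T).T+[530.2,-304.3]
for z in(109.,194.):
  print("side",(proj(d,np.c_[c,np.full(4,z)])-[250,180]).dot(2.7).tolist())
  print("top",((proj(t,np.c_[c,np.full(4,z)])-[350,160])*4).tolist())
# depth: frosted/window faces seen from side
C=cloud(d)
P=C.reshape(-1,3);P=P[np.all((P>(480,-360,95))&(P<(580,-255,140)),1)]
ax=R[:,0];nn=R[:,1]
al=P[:,:2]@ax;la=P[:,:2]@nn
print(len(P),"along",np.percentile(al,[2,50,98]),"lat",np.percentile(la,[2,50,98]),"z",np.percentile(P[:,2],[1,5,95]))
print("cell ctr along,lat",np.array([530.2,-304.3])@ax,np.array([530.2,-304.3])@nn)
for n,k in(("side",18),("top",18),("top",0),("side",0)):
    D=cloud(load(n,k)).reshape(-1,3);m=np.all((D>(380,-300,110))&(D<(640,-150,215)),1);D=D[m];D=D[(D[:,:2]@ax)>-350]
    l=D[:,:2]@ax; D=D[(l>np.median(l)-8)&(l<np.median(l)+8)]; q=D[:,:2]@nn
    print(n,k,"screen lat",np.percentile(q,[1,99]),np.percentile(D[:,2],[1,99]),"along",np.median(l),len(D))
    if k==0:
        D=cloud(load(n,k)).reshape(-1,3);D=D[np.all((D>(480,-520,110))&(D<(640,-380,215)),1)]; q=D[:,:2]@nn;l=D[:,:2]@ax
        print("  lamp lat",np.percentile(q,[1,99]),"front",np.percentile(l,99))
```

```text
side [[182.37323416190407, 419.7353501376282], [219.39389439306407, 397.4317779673199], [263.585010196798, 438.61292784128887], [226.28855595030316, 462.3690481021445]]
top [[288.38232137359455, 310.96306089023346], [274.8882418268622, 259.0643331892185], [342.4488140159533, 243.1530972448935], [356.08997423220853, 294.8920390929943]]
side [[193.2494958642958, 321.87533270637584], [232.54473945744067, 299.770827890113], [280.3940332016163, 340.95639435470997], [240.8074548908477, 364.6433894641905]]
top [[350.62360334527375, 308.92676192249735], [335.5773842481983, 251.72808277482113], [409.7991662039599, 234.20545237171052], [425.0194376788095, 291.20379838890244]]
385 along [-433.  -426.5 -393.7] lat [-467.  -438.6 -436.6] z [109.8 111.3 138.2]
cell ctr along,lat -412.23724472979006 -451.4099955224643
side 18 screen lat [-472.1 -407.5] [110.7 194.8] along -314.3120071169013 458
top 18 screen lat [-493.4 -408.3] [111.2 195.8] along -308.77506723523254 557
top 0 screen lat [-493.4 -408.1] [111.  195.6] along -308.6779687259128 556
  lamp lat [-476.3 -427.1] front -502.0756904840954
side 0 screen lat [-493.9 -407.9] [111.4 194.3] along -314.7938158802889 1529
  lamp lat [-472.6 -427.7] front -506.305058231343
```

By depth the cell's lateral extent, -467 to -436.6, centres at -451.7. The screen is at -450.8 and the lamp at -451, so the cell is on the beam within about 1 mm. The height is about 2 mm high, so I trim that, let it settle and fit the cell's faces for tilt.

```bash
python3 -m inch '[0,0.002,0,0,0,0,1, 0,0,0,0,0,0,1, 0,0,0,0,0,0,1, 0,0,0,0,0,0,1, 0,0,0,0,0,0,1]'; python3 g.py 530 -304.4 151 -77.4;python3 - <<'E'
from cell import env
from h import *
np.set_printoptions(precision=3,suppress=True)
d=env.read_camera("side");pickle.dump(d,open("side19.pkl","wb"));C=cloud(d)
t=env.read_camera("top");pickle.dump(t,open("top19.pkl","wb"))
a=np.radians(102.55);ax=np.array([np.cos(a),np.sin(a)]);nn=np.array([-ax[1],ax[0]])
P=C.reshape(-1,3);P=P[np.all((P>(480,-360,98))&(P<(580,-255,185)),1)]
Q=np.c_[P[:,:2]@ax+412.2,P[:,:2]@nn+451.4,P[:,2]]
for nm,m,i in(("frosted",(Q[:,1]>12.0)&(Q[:,1]<18)&(Q[:,2]<128),1),("window",(Q[:,0]<-17)&(Q[:,0]>-24)&(Q[:,2]<185)&(Q[:,1]<10),0)):
    q=Q[m]; A=np.c_[np.ones(len(q)),q[:,1-i],q[:,2]-150]
    c=np.linalg.lstsq(A,q[:,i],rcond=None)[0]; print(nm,len(q),"offset, slope horiz, slope z",c,"rms",(A@c-q[:,i]).std(),q.min(0),q.max(0))
s0=load("side");
im=cv2.resize(d["pixels"][200:370,270:430],None,fx=3.5,fy=3.5,interpolation=2);cv2.imwrite("pics/s19.png",im)
# brush & jar check
t0=load("top")
print("jar/brush diff",np.abs(t["pixels"][225:262,80:170].astype(int)-t0["pixels"][225:262,80:170]).mean(),)
E
```

```text
t: 24.35
eef_pos: [529.8, -304.2, 150.1]
tcp_rot: [-1.571, 0.0, -1.352]
ft_force: [-0.4, -0.2, -2.2]
opening: 0.315
t 24.35 pos [ 529.8 -304.2  150.1] rot [-9.000e+01  1.000e-02 -7.748e+01] tool delta mm [ 0.3 -0.9  0.1] turn y deg -0.08 open 0.315 F [-0.36 -0.19 -2.2 ] q [-0.63  0.54  1.66  0.    0.94 -0.85]
frosted 159 offset, slope horiz, slope z [14.613  0.014  0.023] rms 0.6718975484614904 [-21.028  12.235 106.409] [ 19.97   15.832 127.926]
window 365 offset, slope horiz, slope z [-19.765  -0.003   0.   ] rms 0.6545067161459086 [-21.568 -17.217 107.116] [-17.564   9.902 184.769]
jar/brush diff 11.884384384384385
```

View pics/s19.png

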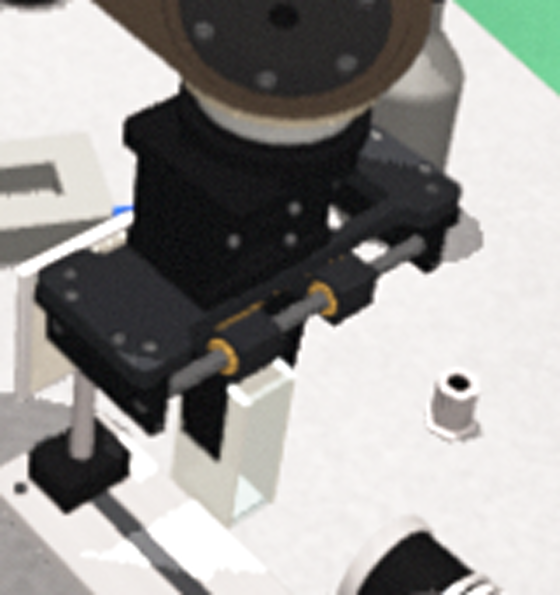

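The cell is upright (face slopes ≤0.023), square (≤0.014), its bottom at ≈107, and the finger lies within the frosted face. Last look at brush and jar.

Run:
```python
from h import *
np.set_printoptions(precision=1,suppress=True)
a=load("top",0)["pixels"][205:280,80:300];b=load("top",19)["pixels"][205:280,80:300]
cv2.imwrite("pics/cmp.png",cv2.resize(np.vstack([a,b]),None,fx=3.6,fy=3.6,interpolation=2))
for n in("top","side"):
  for k in(0,19):
    C=cloud(load(n,k)).reshape(-1,3)
    for nm,lo,hi in(("handle",(475,305,130),(530,360,215)),("jar",(440,5,50),(515,70,110))):
        q=C[np.all((C>lo)&(C<hi),1)];print(n,k,nm,len(q),np.median(q,0))
```

```text
top 0 handle 165 [504.1 329.6 192.3]
top 0 jar 114 [479.1  37.6  89.6]
top 19 handle 164 [504.1 328.2 195.4]
top 19 jar 114 [479.2  37.6  89.4]
side 0 handle 218 [501.8 328.9 170.6]
side 0 jar 251 [476.5  28.1  74.9]
side 19 handle 222 [501.3 327.3 171. ]
side 19 jar 249 [476.7  28.7  74.4]
```

View pics/cmp.png

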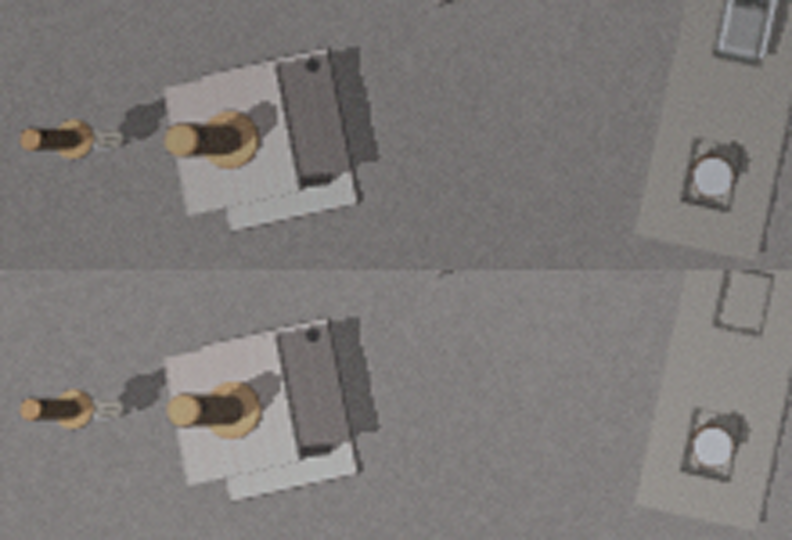

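The brush (collar (235,410)) and jar (713,447) match the start picture. Handing in.

```bash
python3 -c "
from cell import env
print(env.job_done())"
```

```text
the job is handed in; nothing more can be done
None
```

I brushed the cell down to its floor twice, hung the brush back by its collar, and handed the job in at about 24.5 s with the gripper holding the cell in the beam. No verdict was reported.

- **Brushing:** the tip went down to about 9 mm above the cell's underside both times. In between it was drawn up to about 60 mm, and after the second stroke right out of the cell.
- **Brush and bystanders:** the collar sat on the plate before I let go, and pictures before and after show it hanging as at the start, upright, moved by about 1.5 mm. The jar is within 1 mm of where it was. I judged the other bystanders only by eye, and they look unmoved.
- **Cell in the beam:** it is gripped by the frosted sides (opening about 30 mm), with the finger pad inside the frosted face.
  - **Position:** it is within about 1 mm of the beam line sideways. The last reading put its middle at about 150 mm high, and it is roughly at the middle along the beam.
  - **Squareness and tilt:** fits to its faces gave no more than 0.014 rad off square and 0.023 rad off upright.

**Disagreements:** the first top and side views differed by 2–4 mm on the brush position and up to about 6 mm along the beam. Projected cell corners were about 1.5–3 pixels off my reading of the picture. All of this is inside the tolerances.

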